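Sort full crates from empty ones by feel

ROBOT

A 6-joint arm with a two-finger parallel gripper is mounted at the origin on a cart in front of the work surface, level with it; the furniture and walls round the work are solid. World frame = base frame: x ahead of the robot, y to its left, z up, the work surface at z = 0. Lengths are in m, angles in rad, forces in N, time in s.
With the tool pointing down it reaches from about 0.375 to 0.975 m from the base axis. Payload 3.8 kg.
Tool frame: the origin (TCP) lies midway between the tips of the shut fingers; the grasp point (between the pads) lies 19 mm behind it; z points along the fingers, y is the direction in which the jaws open and shut (so a half turn about z gives the same grasp; the last joint's range is limited). The gripper opens to 85 mm and grips with 20 to 120 N. Pads are 22 mm wide; open, the fingers measure 114 mm over their backs; the gripper's body (76 mm by 85 mm) begins 54 mm behind the grasp point. The pads swing forward as they close: fully open they stand 13 mm farther back than shut.
Start: joints at [-1.187, 0.264, 1.604, -0, 1.274, -0.037], TCP at [0.276, -0.616, 0.195] pointing down, gripper open.
Joint ranges: [-2.63, 2.63], [-0.94, 2.18], [0.31, 2.57], [-1.31, 4.45], [0, 2.66], [-2.55, 2.55]. Speed limits (rad/s): [2.57, 2.57, 3.14, 3.14, 3.14, 3.14].

INTERFACE

Orientations are given as a rotation vector (axis times angle).
In Python, from workcell import bot gives the robot as it stands.
- The arm moves only by the tool drive_tool, never from a script. Its argument "steps" is a list of rows, each a list of 2 entries, a list of its own where there are three numbers: the shift along the tool's x, y, z in mm, then the turn about the tool's z in degrees. In form: [[[dx, dy, dz], twist], ...]. A call has 1 to 8 rows; each row shifts and turns the commanded pose from where the row before left it, along the tool's axes as they then stand; what a row does not reach is not made up. A row lasts 1/12 s, in which the tool goes at most 41.7 mm and 7.16 degrees, less where a joint would pass 70% of its speed; a pose out of reach is approached as far as the arm can. A call is refused whole if a number of a shift passes 41.7 or a number of a turn 7.16, either way. A call with a gripper value outside its range is refused whole. "jaw" is the opening, from 0 (shut) to 1 (fully open), set as the call begins (left out, the last holds). The fingers move at their own pace and stop on an object; "force" is the grip in N (left out, the last holds). Time passes only in rows, so rows that do not move let the fingers close. It gives the time, the measured TCP pose, the force and the opening at its end, in the units of the state.
- bot.read_state(): the state, without advancing time (a new reading comes with each control period).
- bot.read_camera(name): name is "scene" or "top" or "wrist"; returns the picture (400x640x3 uint8, red, green, blue); there is no depth.
- bot.camera_info(name): a dict with "fx", "fy", "cx", "cy" (pixels), "D" ([k1, k2, p1, p2, k3] as OpenCV has them; the pictures are not rectified), "position" and "attitude" of the camera in the world. Camera axes: x right, y down, z forward; pixel columns grow to the right and rows downward; lengths in m; the calibration is good to about 2 mm. A picture is of the moment at which its call begins: read the wrist's pose just before it. camera_info takes no time and is no camera call; for the wrist camera it gives the pose at the moment of the call.
- bot.finish_job(): hands the job in, once; it reports no verdict.
The state is a dict: "time": time; "q": joint angles; "joint_vel": joint speeds; "joint_torque": joint torques, N m; "tool_pos": TCP position; "tcp_rot": TCP orientation; "wrist_force": force on the tool from outside, world axes, zero at the start; "torque": the same for the moment, N m; "width": opening from 0.0 (shut) to 1.0 (fully open).
Only numpy, scipy, OpenCV 4.12 (cv2) and the standard library are available. Lean on these libraries where they do the work, as an engineer would, in place of code of your own. Each camera call takes 0.05 s, during which the arm holds its last target.

TASK

One or two of the three lidded plywood crates hold a steel block and the rest are empty: while they still stand outside the bays, raise a crate's handle end about a centimetre, its other end staying on the bench, to feel its weight. Then slide every full crate into the bay with the steel bars and every empty one into the bay with the wooden battens, each standing flat and square between the two rails. Never lift a crate clear of the bench or tip it over, and leave the other things lying where they are.

Things in the scene. Friction and masses are not known exactly. Their poses are not given: they have to be found in the camera images.
- crate_a: lidded plywood crate, 110 long (its x) x 76 wide (its y) x 38 high (lid 112 x 78), all three alike outside; a steel bar handle stands on the lid near its -x end. Origin: centre of the underside; z up. Empty it weighs about 0.19 kg, full 0.62 to 0.78 kg, evenly spread about its middle.
- crate_a_bar (a point): middle of that crate's handle: a straight steel grip tube, 10 mm thick, 50 long along the crate's y, that turns freely about its own axis so the crate can pivot in a grip, 62 above the bench, 38 from the crate's centre towards its -x end; 19 of air between bar and lid
- crate_a_near (a point): bottom edge of the crate's handle end (its -x end), mid-width; on the bench its height is 0
- crate_a_far (a point): bottom edge of the crate's other end (its +x end), mid-width. Raised by the handle, the crate turns about this edge: straight up that takes 1 to 1.5 N empty, 3.6 N or more full; a push or pull along the bench meanwhile falsifies it (moment about this edge: weight x 55 = upward pull x 93 + push towards the crate's +x x 62)
- crate_b: lidded plywood crate, 110 long (its x) x 76 wide (its y) x 38 high (lid 112 x 78), all three alike outside; a steel bar handle stands on the lid near its -x end. Origin: centre of the underside; z up. Empty it weighs about 0.19 kg, full 0.62 to 0.78 kg, evenly spread about its middle.
- crate_b_bar (a point): middle of that crate's handle: a straight steel grip tube, 10 mm thick, 50 long along the crate's y, that turns freely about its own axis so the crate can pivot in a grip, 62 above the bench, 38 from the crate's centre towards its -x end; 19 of air between bar and lid
- crate_b_near (a point): bottom edge of the crate's handle end (its -x end), mid-width; on the bench its height is 0
- crate_b_far (a point): bottom edge of the crate's other end (its +x end), mid-width. Raised by the handle, the crate turns about this edge: straight up that takes 1 to 1.5 N empty, 3.6 N or more full; a push or pull along the bench meanwhile falsifies it (moment about this edge: weight x 55 = upward pull x 93 + push towards the crate's +x x 62)
- crate_c: lidded plywood crate, 110 long (its x) x 76 wide (its y) x 38 high (lid 112 x 78), all three alike outside; a steel bar handle stands on the lid near its -x end. Origin: centre of the underside; z up. Empty it weighs about 0.19 kg, full 0.62 to 0.78 kg, evenly spread about its middle.
- crate_c_bar (a point): middle of that crate's handle: a straight steel grip tube, 10 mm thick, 50 long along the crate's y, that turns freely about its own axis so the crate can pivot in a grip, 62 above the bench, 38 from the crate's centre towards its -x end; 19 of air between bar and lid
- crate_c_near (a point): bottom edge of the crate's handle end (its -x end), mid-width; on the bench its height is 0
- crate_c_far (a point): bottom edge of the crate's other end (its +x end), mid-width. Raised by the handle, the crate turns about this edge: straight up that takes 1 to 1.5 N empty, 3.6 N or more full; a push or pull along the bench meanwhile falsifies it (moment about this edge: weight x 55 = upward pull x 93 + push towards the crate's +x x 62)
- bay_full: bay for full crates: two parallel polished steel round bars on short posts, fixed to the bench, the bars 120 long along its y, 10 thick, tops 37 high; 255 clear between the bars along its x, bare bench between, open at both sides. Room for two crates one behind the other, lengthwise. Origin: middle of the bay on the bench. It may be left or right
- bay_empty: bay for empty crates: two parallel dark wooden battens screwed flat to the bench, 120 long along its y, 16 wide, 16 high; 255 clear between them along its x, otherwise like the other bay. Origin: middle of the bay on the bench. On the side opposite the full bay
- key_bar_mid (a point): loose off-white piano key lying among the crates, 154 (x) x 22 x 14 high; the point is its centre. Leave it alone
- brush: loose green-backed brush, 30 (x) x 85 (y) x 22 high, origin centre of underside. Leave it alone
- card_box: loose small white card box, 38 (x) x 54 (y) x 28 high, origin centre of underside. Leave it alone
- pot: black pot of tools at the back, 76 x 85, rim 88 high, tools to 150; fixed; origin centre of underside
- work_table: the workbench; its top is the work surface at z = 0 (origin on the floor below)

How it is judged:
On the way:
1. with all crates still outside the bays, the handle end of some crate is raised more than 4 mm while its other end stays on the bench (under 4 mm) (((height (world z) of crate_a_near above 0.004 m and height (world z) of crate_a_far below 0.004 m) or (height (world z) of crate_b_near above 0.004 m and height (world z) of crate_b_far below 0.004 m) or (height (world z) of crate_c_near above 0.004 m and height (world z) of crate_c_far below 0.004 m)) and not (x of crate_a in the frame of bay_full between -0.078 and 0.078 m and y of crate_a in the frame of bay_full between -0.04 and 0.04 m and angle between the x axis of crate_a and the x axis of bay_full, either way round below 0.25 rad) and not (x of crate_a in the frame of bay_empty between -0.078 and 0.078 m and y of crate_a in the frame of bay_empty between -0.04 and 0.04 m and angle between the x axis of crate_a and the x axis of bay_empty, either way round below 0.25 rad) and not (x of crate_b in the frame of bay_full between -0.078 and 0.078 m and y of crate_b in the frame of bay_full between -0.04 and 0.04 m and angle between the x axis of crate_b and the x axis of bay_full, either way round below 0.25 rad) and not (x of crate_b in the frame of bay_empty between -0.078 and 0.078 m and y of crate_b in the frame of bay_empty between -0.04 and 0.04 m and angle between the x axis of crate_b and the x axis of bay_empty, either way round below 0.25 rad) and not (x of crate_c in the frame of bay_full between -0.078 and 0.078 m and y of crate_c in the frame of bay_full between -0.04 and 0.04 m and angle between the x axis of crate_c and the x axis of bay_full, either way round below 0.25 rad) and not (x of crate_c in the frame of bay_empty between -0.078 and 0.078 m and y of crate_c in the frame of bay_empty between -0.04 and 0.04 m and angle between the x axis of crate_c and the x axis of bay_empty, either way round below 0.25 rad)), for 0.2 s.
At the end, for the whole second after the job is handed in: Every crate rests flat on the bench in its bay: full (over 4 N on the bench) in the steel-bar bay, empty (under 3.5 N) in the batten bay; centre within 78 mm of the bay centre along the bay's x and 40 mm along its y, within 0.25 rad of square either way round ((((x of crate_a in the frame of bay_full between -0.078 and 0.078 m and y of crate_a in the frame of bay_full between -0.04 and 0.04 m and angle between the x axis of crate_a and the x axis of bay_full, either way round below 0.25 rad) and contact force between crate_a and work_table above 4 N) or ((x of crate_a in the frame of bay_empty between -0.078 and 0.078 m and y of crate_a in the frame of bay_empty between -0.04 and 0.04 m and angle between the x axis of crate_a and the x axis of bay_empty, either way round below 0.25 rad) and contact force between crate_a and work_table between 0.8 and 3.5 N)) and angle between each of crate_a, crate_b, crate_c's own z axis and vertical below 0.05 rad and height (world z) of each of crate_a, crate_b, crate_c below 0.004 m and linear speed of each of crate_a, crate_b, crate_c below 0.01 m/s and (((x of crate_b in the frame of bay_full between -0.078 and 0.078 m and y of crate_b in the frame of bay_full between -0.04 and 0.04 m and angle between the x axis of crate_b and the x axis of bay_full, either way round below 0.25 rad) and contact force between crate_b and work_table above 4 N) or ((x of crate_b in the frame of bay_empty between -0.078 and 0.078 m and y of crate_b in the frame of bay_empty between -0.04 and 0.04 m and angle between the x axis of crate_b and the x axis of bay_empty, either way round below 0.25 rad) and contact force between crate_b and work_table between 0.8 and 3.5 N)) and (((x of crate_c in the frame of bay_full between -0.078 and 0.078 m and y of crate_c in the frame of bay_full between -0.04 and 0.04 m and angle between the x axis of crate_c and the x axis of bay_full, either way round below 0.25 rad) and contact force between crate_c and work_table above 4 N) or ((x of crate_c in the frame of bay_empty between -0.078 and 0.078 m and y of crate_c in the frame of bay_empty between -0.04 and 0.04 m and angle between the x axis of crate_c and the x axis of bay_empty, either way round below 0.25 rad) and contact force between crate_c and work_table between 0.8 and 3.5 N))); the robot touches nothing.
It fails at once if a crate is lifted clear of the bench (both ends more than 12 mm up) (height (world z) of each of crate_a_near, crate_a_far above 0.012 m or height (world z) of each of crate_b_near, crate_b_far above 0.012 m or height (world z) of each of crate_c_near, crate_c_far above 0.012 m).
It fails at once if a crate is tipped by more than 0.4 rad (angle between any of crate_a, crate_b, crate_c's own z axis and vertical above 0.4 rad).
It fails at once if the key, brush or card box is shifted by more than 30 mm (distance of any of key_bar_mid, brush, card_box from where it was at the start of the episode above 0.03 m).
It also fails if it takes over 72 s, if anything falls off the work surface, if the arm or the gripper's body presses on something with over 40 N, if the wrist force passes 120 N, or if a joint passes its speed limit or range.

## Working session

There is one attempt and no reset: what is moved stays moved. The work goes in short steps, Python scripts to look and compute and a tool call to move; the robot and the scene stay as the last step left them, time stands still between calls to the robot, and variables do not carry over. Pictures are saved under pics/ and viewed, and the job is handed in when it is done.

Besides the shell and the picture viewer there is one more tool, called as name([rows], argument=value, ...), one row to a line, values as JSON. drive_tool: Moves the arm, as the interface text tells. Its arguments: {"type":"object","properties":{"steps":{"type":"array","items":{"type":"array"}},"jaw":{"type":"number"},"force":{"type":"number"}},"required":["steps"]}

```bash
ls; mkdir -p pics; python3 - <<'E'
from workcell import bot
import cv2
s=bot.read_state();print(s)
for n in ("scene","top"):
    print(n,bot.camera_info(n))
    cv2.imwrite(f"pics/{n}0.png",cv2.cvtColor(bot.read_camera(n),cv2.COLOR_RGB2BGR))
print(bot.camera_info("wrist"))
E
```

```text
pics
{'time': 0.0, 'q': array([-1.18692488e+00,  2.64729120e-01,  1.60538438e+00, -5.80036458e-06,
        1.27370898e+00, -3.69352225e-02]), 'joint_vel': array([-1.65688786e-04,  2.49968012e-05,  1.78522606e-04, -1.13552887e-03,
        8.43346315e-04,  1.07067528e-03]), 'joint_torque': array([ 2.43269198e-03, -5.15108943e+01, -3.67317331e+01,  1.26094819e-04,
        1.28230458e-02, -8.48673238e-06]), 'tool_pos': array([ 0.27540315, -0.6153643 ,  0.19407272]), 'tcp_rot': array([-3.07016274e+00, -6.55679400e-01,  6.12695860e-04]), 'wrist_force': array([ 0.22288589,  0.51339728, -0.26739036]), 'torque': array([ 0.00505781, -0.02563675, -0.01501284]), 'width': 1.0020303777866983}
scene {'fx': 418.1681475431951, 'fy': 418.1681475431951, 'cx': 324.2635771636913, 'cy': 203.97166696518366, 'D': array([-0.10627139,  0.        ,  0.        ,  0.        ,  0.        ]), 'position': array([0.02334706, 0.78949255, 0.87652846]), 'attitude': array([-0.7380417,  2.6855531, -0.9780423])}
top {'fx': 382.7248764113429, 'fy': 382.7248764113429, 'cx': 322.31425729140705, 'cy': 198.64427240034595, 'D': array([-0.01976899,  0.        ,  0.        ,  0.        ,  0.        ]), 'position': array([ 0.44256795, -0.07387725,  1.02657219]), 'attitude': array([-2.1996846 ,  2.15245876, -0.0827158 ])}
{'fx': 336.1902919966004, 'fy': 336.1902919966004, 'cx': 317.1762132268877, 'cy': 197.7989465811764, 'D': array([-0.0569712,  0.       ,  0.       ,  0.       ,  0.       ]), 'position': array([ 0.35152982, -0.58181178,  0.37251585]), 'attitude': array([ 2.39727763, -1.55171747, -0.26062108])}
```

View pics/top0.png

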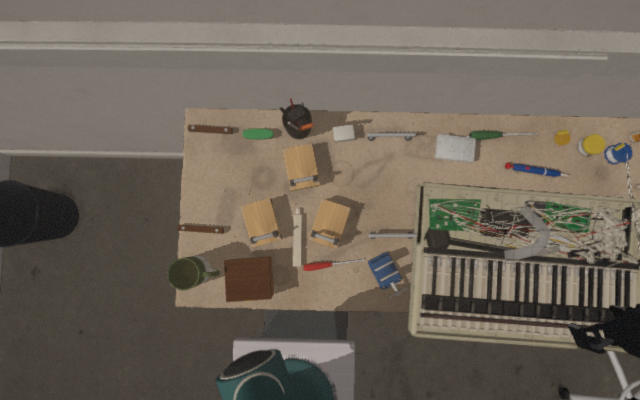

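View pics/scene0.png

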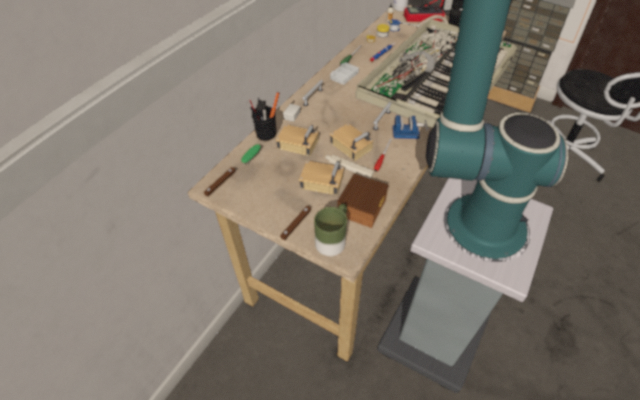

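The top view shows three crates at about (300,165), (261,221) and (330,221). The battens are on the left at (210,129) and (202,229), and the steel bars are on the right at (390,135) and (393,235). The key is at (298,237), the pot at (297,120), the brush at (257,133) and the card box at (344,132). I'll zoom in and measure next.

```bash
cat > h.py <<'E'
import numpy as np, cv2
from scipy.spatial.transform import Rotation as R
from workcell import bot
def ray(ci,uv):
    K=np.array([[ci['fx'],0,ci['cx']],[0,ci['fy'],ci['cy']],[0,0,1]])
    p=cv2.undistortPoints(np.array(uv,float).reshape(-1,1,2),K,np.array(ci['D'])).reshape(-1,2)
    d=np.c_[p,np.ones(len(p))]@R.from_rotvec(ci['attitude']).as_matrix().T
    return np.array(ci['position']),d
def onz(ci,uv,z):
    o,d=ray(ci,uv); t=(z-o[2])/d[:,2]; return o+d*t[:,None]
def proj(ci,P):
    K=np.array([[ci['fx'],0,ci['cx']],[0,ci['fy'],ci['cy']],[0,0,1]])
    Rm=R.from_rotvec(ci['attitude']).as_matrix().T
    return cv2.projectPoints(np.array(P,float).reshape(-1,3),cv2.Rodrigues(Rm)[0],-Rm@np.array(ci['position']),K,np.array(ci['D']))[0].reshape(-1,2)
def lids(img,ci,show=None):
    hsv=cv2.cvtColor(img,cv2.COLOR_RGB2HSV)
    m=cv2.inRange(hsv,(10,85,110),(25,255,255))
    m=cv2.morphologyEx(m,cv2.MORPH_OPEN,np.ones((3,3)))
    cs,_=cv2.findContours(m,cv2.RETR_EXTERNAL,cv2.CHAIN_APPROX_NONE)
    out=[]
    for c in cs:
        a=cv2.contourArea(c)
        if 500<a<2500:
            P=onz(ci,c.reshape(-1,2),0.038)[:,:2]
            r=cv2.minAreaRect((P*1000).astype(np.float32))
            out.append((a,np.round(r[0],1),np.round(r[1],1),round(r[2],1),c.reshape(-1,2).mean(0).round()))
    return m,out
E
python3 - <<'E'
from h import *
im=cv2.imread("pics/top0.png")
cv2.imwrite("pics/crop0.png",cv2.resize(im[95:310,170:440],None,fx=2.9,fy=2.79,interpolation=cv2.INTER_CUBIC))
hsv=cv2.cvtColor(im,cv2.COLOR_BGR2HSV)
for u,v in((300,155),(258,212),(332,215),(230,250),(330,180),(248,279)): print(u,v,hsv[v,u])
ci=bot.camera_info("top")
m,o=lids(im[:,:,::-1].copy(),ci)
for x in o: print(x)
cv2.imwrite("pics/m0.png",m)
E
```

```text
300 155 [ 17 114 164]
258 212 [ 17 113 169]
332 215 [ 16 113 169]
230 250 [ 14  75 102]
330 180 [ 15  77 100]
248 279 [ 13 141  83]
(895.5, array([472.1, -88.9]), array([79.1, 90.6]), 72.5, array([330., 219.]))
(948.5, array([471.5,  95. ]), array([88.7, 79.7]), 17.3, array([260., 218.]))
(890.5, array([621.6,  -5.5]), array([85.6, 78.8]), 11.9, array([300., 162.]))
```

View pics/crop0.png

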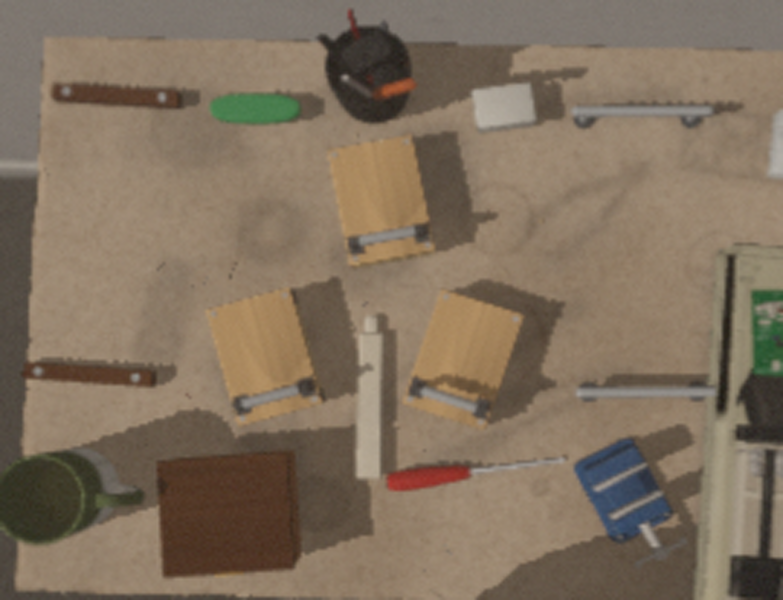

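The zoomed crop shows all three handles on the robot side and gives clear lid corners and bar ends. Next I'll turn those pixels into positions.

```bash
python3 - <<'E'
from h import *
ci=bot.camera_info("top")
f=lambda pts,z:onz(ci,[(170+x/2.9,95+y/2.79) for x,y in pts],z)[:,:2]*1000
C={'A':([(331,152),(413,136),(433,252),(352,267)],[(352,243),(428,232)]),
'B':([(207,310),(292,288),(322,400),(240,425)],[(236,404),(311,388)]),
'C':([(443,290),(524,316),(488,425),(404,400)],[(413,388),(489,408)])}
for k,(l,b) in C.items():
    L=f(l,.038);Bp=f(b,.062); c=L.mean(0); ax=(L[0]+L[1]-L[2]-L[3])/2
    th=np.arctan2(ax[1],ax[0]); bm=Bp.mean(0); d=Bp[0]-Bp[1]
    print(k,'c',c.round(1),'len',np.linalg.norm(ax).round(1),'wid',np.linalg.norm(L[0]-L[1]).round(),'yaw',np.degrees(th).round(1),'bar',bm.round(1),'baryaw',np.degrees(np.arctan2(-d[0],d[1])).round(1),np.linalg.norm(d).round(), 'pred bar',(c-38*np.array([np.cos(th),np.sin(th)])).round(1))
print('battens',f([(53,95),(182,99),(27,371),(156,377)],.016).round())
print('bars',f([(573,112),(713,112),(578,392),(717,393)],.032).round())
print('key',f([(371,318),(369,478)],.014).round(),'brush',f([(210,108),(299,108)],.015).round(),'card',f([(475,90),(533,84),(536,124),(480,130)],.028).round())
print('pot rim',f([(328,70),(411,70),(370,28),(370,112)],.088).round())
print('brown',f([(158,462),(295,452),(299,565),(164,577)],.05).round(), 'screwdriver',f([(388,480),(567,460)],.01).round(),'blue',f([(575,465),(628,440),(672,510)],.03).round(), 'synth', f([(722,250),(700,560)],.04).round())
s=bot.read_state(); print(R.from_rotvec(s['tcp_rot']).as_matrix().round(3))
E
```

```text
A c [605.4 -11.2] len 110.9 wid 76.0 yaw 11.1 bar [568.4 -20.4] baryaw 9.8 67.0 pred bar [568.1 -18.5]
B c [459.2  89.2] len 108.9 wid 79.0 yaw 16.9 bar [422.6  76.8] baryaw 13.8 66.0 pred bar [422.9  78.2]
C c [461.3 -88.5] len 106.4 wid 76.0 yaw -17.1 bar [424.2 -76.9] baryaw -14.0 68.0 pred bar [424.9 -77.3]
battens [[707. 300.]
 [705. 179.]
 [440. 310.]
 [437. 192.]]
bars [[ 696. -183.]
 [ 698. -310.]
 [ 432. -190.]
 [ 433. -314.]]
key [[497.  -2.]
 [347.  -5.]] brush [[697. 153.]
 [699.  70.]] card [[ 716.  -93.]
 [ 723. -146.]
 [ 684. -149.]
 [ 678.  -98.]]
pot rim [[716.  36.]
 [717. -36.]
 [755.   0.]
 [678.  -2.]]
brown [[360. 178.]
 [372.  58.]
 [271.  51.]
 [258. 168.]] screwdriver [[ 345.  -22.]
 [ 367. -184.]] blue [[ 364. -189.]
 [ 388. -235.]
 [ 325. -275.]] synth [[ 566. -316.]
 [ 282. -298.]]
[[ 0.913  0.408 -0.001]
 [ 0.408 -0.913  0.002]
 [ 0.    -0.002 -1.   ]]
```

```bash
cat > plan.py <<'E'
from h import *
import sys, json
# usage: plan.py x y z yawdeg [x y z yaw ...] (mm, deg of tool y in world, mod 180) [--v mm/row]
a=sys.argv[1:]; v=35.; w=6.5
if '--v' in a: i=a.index('--v'); v=float(a[i+1]); del a[i:i+2]
s=bot.read_state(); p=s['tool_pos']*1000; M=R.from_rotvec(s['tcp_rot']).as_matrix()
yaw=np.degrees(np.arctan2(M[1,1],M[0,1]))
print('now',p.round(1),'yaw',yaw.round(1),'q',s['q'].round(2),'F',s['wrist_force'].round(2),'t',round(s['time'],2),'w',round(float(s['width']),2))
rows=[]
for k in range(0,len(a),4):
    t=np.array(list(map(float,a[k:k+3]))); ty=float(a[k+3])
    dy=(ty-yaw+90)%180-90
    n=max(1,int(np.ceil(np.linalg.norm(t-p)/v)),int(np.ceil(abs(dy)/w)))
    for i in range(n):
        c,sn=np.cos(np.radians(yaw)),np.sin(np.radians(yaw))
        d=(t-p)/(n-i); tw=-round((ty-yaw+90)%180-90,3)/(n-i)
        T=np.array([[-sn,c,0],[c,sn,0],[0,0,-1]])
        r=np.round(T@d,0 if v>6 else 1); tw=round(tw,1)
        rows.append([[float(x) for x in r],float(tw)])
        p=p+T.T@r; yaw-=tw
for i in range(0,len(rows),8): print(json.dumps(rows[i:i+8]).replace('.0,',',').replace('.0]',']'))
print('end',p.round(1),round(yaw,1))
E
python3 plan.py 568 -19 190 11
```

```text
now [ 275.4 -615.4  194.2] yaw -65.9 q [-1.19  0.26  1.61  0.    1.27 -0.04] F [0.21 0.2  0.55] t 0.1 w 1.0
[[[27, -22, 0], -4], [[28, -20, 0], -4], [[30, -18, 0], -4.1], [[31, -16, 0], -4], [[32, -14, 0], -4.1], [[33, -12, 0], -4], [[34, -9, 0], -4.1], [[34, -7, 0], -4]]
[[[35, -5, 0], -4.1], [[35, -2, 0], -4], [[35, 0, 0], -4.1], [[35, 3, 1], -4], [[35, 5, 0], -4.1], [[34, 8, 1], -4], [[33, 10, 0], -4.1], [[33, 12, 1], -4]]
[[[32, 15, 0], -4.1], [[30, 17, 1], -4], [[30, 19, 0], -4.1]]
end [568.2 -18.6 190.2] 11.0
```

drive_tool([
  [[27, -22, 0], -4],
  [[28, -20, 0], -4],
  [[30, -18, 0], -4.1],
  [[31, -16, 0], -4],
  [[32, -14, 0], -4.1],
  [[33, -12, 0], -4],
  [[34, -9, 0], -4.1],
  [[34, -7, 0], -4],
], jaw=0.6, force=60)

```text
time: 0.77
tool_pos: [0.4, -0.3643, 0.1949]
tcp_rot: [-2.765, -1.489, 0.0]
wrist_force: [-0.2, 0.1, 0.4]
width: 0.599
```

drive_tool([
  [[35, -5, 0], -4.1],
  [[35, -2, 0], -4],
  [[35, 0, 0], -4.1],
  [[35, 3, 1], -4],
  [[35, 5, 0], -4.1],
  [[34, 8, 1], -4],
  [[33, 10, 0], -4.1],
  [[33, 12, 1], -4],
])

```text
time: 1.43
tool_pos: [0.5223, -0.1122, 0.1921]
tcp_rot: [-2.24, -2.202, 0.0]
wrist_force: [0.5, -0.2, -0.1]
width: 0.603
```

drive_tool([
  [[32, 15, 0], -4.1],
  [[30, 17, 1], -4],
  [[30, 19, 0], -4.1],
])

```text
time: 1.68
tool_pos: [0.5684, -0.0176, 0.1908]
tcp_rot: [-1.993, -2.427, 0.001]
wrist_force: [0.4, -1.5, -0.3]
width: 0.597
```

```bash
python3 plan.py 568 -19 120 11 568 -19 47 11; python3 - <<'E'
from h import *
ci=bot.camera_info("wrist");im=bot.read_camera("wrist")
print(ci['position'],proj(ci,[[.568,-.019,.062],[.605,-.011,.038],[.56813-.0048*1,-.019+.0245,.062],[.568+.0048,-.019-.0245,.062]]).round())
cv2.imwrite("pics/w1.png",im[:,:,::-1])
E
```

```text
now [568.4 -17.6 190.8] yaw 11.2 q [-0.07  0.07  1.84 -0.    1.24 -0.27] F [ 0.42 -1.46 -0.32] t 1.68 w 0.6
[[[-0, -0, 24], 0.1], [[-1, -0, 23], 0.1], [[-0, -1, 24], 0], [[-0, 0, 24], 0], [[-0, 0, 24], 0], [[-0, 0, 25], 0]]
end [567.6 -18.8  46.8] 11.0
[0.55234414 0.06403101 0.36911111] [[317. 178.]
 [354. 171.]
 [317. 152.]
 [316. 203.]]
```

View pics/w1.png

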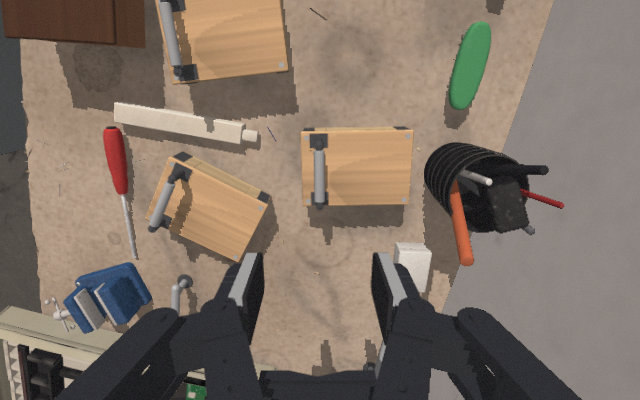

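The wrist view shows A's handle from (318,141) to (320,201) and C's from (182,173) to (156,222). B is partly cut off at the top, with its bar from about (167,10) to (182,72).

```bash
python3 - <<'E'
from h import *
ci=bot.camera_info("wrist")
f=lambda u,z:onz(ci,u,z)[:,:2]*1000
for k,b in {'A':[(318,141),(320,203)],'C':[(182,173),(156,224)],'B':[(167,10),(182,72)]}.items():
    P=f(b,.062); d=P[0]-P[1]; print(k,P.mean(0).round(1),np.degrees(np.arctan2(-d[0],d[1])).round(1),np.linalg.norm(d))
print('A lid',f([(302,128),(412,127),(413,206),(302,206)],.038).round(),f([(302,128),(412,127),(413,206),(302,206)],.038).mean(0))
E
```

```text
A [572.3  -7.6] 13.5 60.169347113351854
C [433.7 -62.6] -20.9 62.28506043466261
B [428.4  81. ] 20.2 50.231180779581344
A lid [[548.  27.]
 [654.  50.]
 [678. -29.]
 [563. -52.]] [610.89466789  -0.85961733]
```

```bash
python3 - <<'E'
from h import *
ci=bot.camera_info("wrist");im=bot.read_camera("wrist");c2=bot.camera_info("wrist");print(ci['position'],c2['position'],ci['attitude'],c2['attitude'])
cv2.imwrite("pics/w2.png",im[:,:,::-1])
s=bot.read_state();print(s['tool_pos'])
f=lambda u,z:onz(ci,u,z)[:,:2]*1000
m=cv2.inRange(cv2.cvtColor(im,cv2.COLOR_RGB2HSV),(10,85,110),(25,255,255))
cs,_=cv2.findContours(m,cv2.RETR_EXTERNAL,cv2.CHAIN_APPROX_NONE)
for c in cs:
    if cv2.contourArea(c)>3000:
        P=f(c.reshape(-1,2),.038); r=cv2.minAreaRect(P.astype(np.float32)); print(cv2.boundingRect(c),np.round(r[0],1),np.round(r[1],1),r[2])
E
```

```text
[0.55401108 0.06881331 0.36963357] [0.55321723 0.0664242  0.36932941] [2.80495523 0.2837278  0.05040691] [2.80258139 0.27961362 0.04684643]
[ 0.56971237 -0.01478851  0.1908347 ]
(142, 161, 122, 105) [461.8 -79.5] [ 89.9 111.8] 72.80567932128906
(296, 133, 113, 78) [606.3  -6.9] [112.   80.7] 11.6803560256958
(170, 0, 115, 88) [465.7  92.3] [98.5 75.2] 17.026573181152344
```

View pics/w2.png

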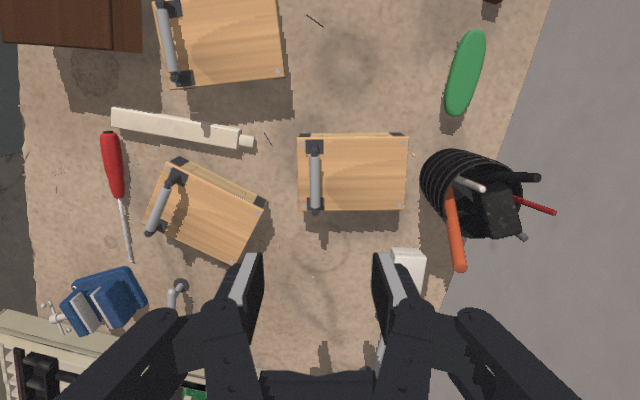

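```bash
python3 plan.py 568.5 -17.5 46 11.3 --v 25
```

```text
now [569.7 -14.8 190.8] yaw 11.4 q [-0.07  0.07  1.84  0.    1.23 -0.27] F [-0.59 -0.56  1.12] t 1.78 w 0.6
[[[-0, -0, 24], 0], [[-0, -0, 24], 0], [[-1, -0, 24], 0], [[-0, -1, 24], 0], [[-1, -0, 24], 0], [[-0, -1, 25], 0.1]]
end [568.1 -17.1  45.8] 11.3
```

drive_tool([
  [[0, 0, 24], 0],
  [[0, 0, 24], 0],
  [[0, 0, 24], 0],
  [[1, 0, 24], 0],
  [[0, 0, 24], 0],
  [[0, 0, 20], 0],
  [[0, 0, 4], 0],
])

```text
time: 2.37
tool_pos: [0.5639, -0.0186, 0.0428]
tcp_rot: [-1.995, -2.418, 0.008]
wrist_force: [-0.5, 0.4, -0.4]
width: 0.603
```

drive_tool([
  [[0, 0, 0], 0],
  [[0, 0, 0], 0],
  [[0, 0, 0], 0],
], jaw=0.25)

```text
time: 2.62
tool_pos: [0.5697, -0.0186, 0.0491]
tcp_rot: [1.997, 2.422, 0.002]
wrist_force: [-0.4, 0.2, 0.4]
width: 0.25
```

```bash
python3 plan.py 568.5 -17.5 46 11.3 ; python3 - <<'E'
from h import *
im=bot.read_camera("wrist")
cv2.imwrite("pics/w3.png",im[:,:,::-1])
E
```

```text
now [569.7 -18.6  49.1] yaw 11.0 q [-0.08  0.2   1.97 -0.    0.97 -0.27] F [-0.44  0.22  0.43] t 2.62 w 0.25
[[[1, -1, 3], -0.3]]
end [568.5 -17.8  46.1] 11.3
```

View pics/w3.png

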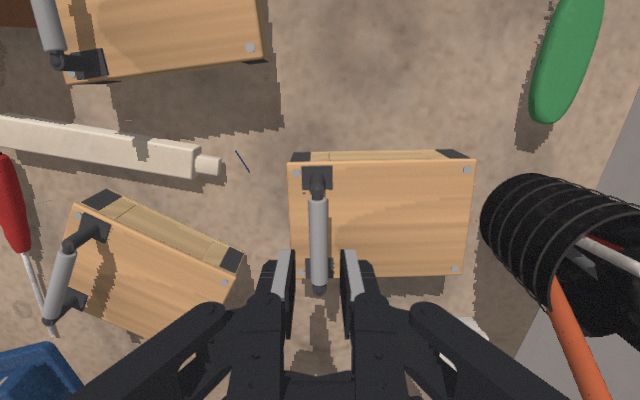

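```bash
python3 - <<'E'
from h import *
s=bot.read_state();ci=bot.camera_info("wrist")
print(s['tool_pos'],proj(ci,[s['tool_pos'],s['tool_pos']+[0,0,.019]]).round())
print(onz(ci,[(319,192),(319,292),(319,243)],.062)*1000)
print(onz(ci,[(290,158),(473,158),(465,277),(290,280)],.038)*1000, 'C bar',onz(ci,[(70,240),(52,320)],.062).mean(0))
E
```

```text
[ 0.56985845 -0.01853512  0.04933701] [[317. 234.]
 [317. 250.]]
[[565.01274051  11.00903611  62.        ]
 [576.74877353 -48.61608004  62.        ]
 [570.66303168 -17.70396048  62.        ]]
[[546.42935838  20.38603094  38.        ]
 [650.576207    40.90384395  38.        ]
 [672.65145993 -35.96490086  38.        ]
 [559.77152123 -59.35681716  38.        ]] C bar [ 0.42507464 -0.07330046  0.062     ]
```

drive_tool([
  [[0, 1, 2], 0],
  [[0, 0, 1], 0],
  [[0, 0, 0], 0],
])

```text
time: 2.92
tool_pos: [0.5696, -0.0181, 0.0449]
tcp_rot: [1.998, 2.424, 0.001]
wrist_force: [-0.2, -0.5, 0.2]
width: 0.25
```

drive_tool([
  [[0, 0, 0], 0],
  [[0, 0, 0], 0],
  [[0, 0, 0], 0],
  [[0, 0, 0], 0],
  [[0, 0, 0], 0],
  [[0, 0, 0], 0],
], jaw=0, force=50)

```text
time: 3.42
tool_pos: [0.5692, -0.0181, 0.0444]
tcp_rot: [-1.998, -2.424, 0.0]
wrist_force: [-0.6, 0.3, 0.2]
width: 0.003
```

drive_tool([
  [[0, 1, -1.5], 0],
  [[0, 1, -1.5], 0],
  [[0, 1, -1.5], 0],
  [[0, 1, -1.5], 0],
  [[0, 1, -1.5], 0],
  [[0, 1, -1.5], 0],
  [[0, 0, -1], 0],
  [[0, 0, 0], 0],
])

```text
time: 4.08
tool_pos: [0.5755, -0.0169, 0.0548]
tcp_rot: [1.998, 2.424, 0.001]
wrist_force: [0.0, 0.2, -0.3]
width: 0.0
```

drive_tool([
  [[0, 0, 0], 0],
  [[0, 0, 0], 0],
  [[0, 0, 0], 0],
  [[0, 0, 0], 0],
  [[0, 0, 0], 0],
])

```text
time: 4.5
tool_pos: [0.575, -0.0169, 0.0543]
tcp_rot: [-1.998, -2.424, 0.0]
wrist_force: [0.4, 0.4, 0.1]
width: 0.001
```

```bash
python3 - <<'E'
from h import *
s=bot.read_state();print(s['wrist_force'],s['tool_pos'])
im=bot.read_camera("wrist")
s=bot.read_state();print(s['wrist_force'],s['tool_pos'],s['width'])
cv2.imwrite("pics/w4.png",im[:,:,::-1])
E
```

```text
[0.40249441 0.38078616 0.13397743] [ 0.57497886 -0.01692805  0.05427702]
[-0.9020489   0.34950787  0.58044986] [ 0.57502106 -0.0169395   0.05431073] -0.002111508287797878
```

View pics/w4.png

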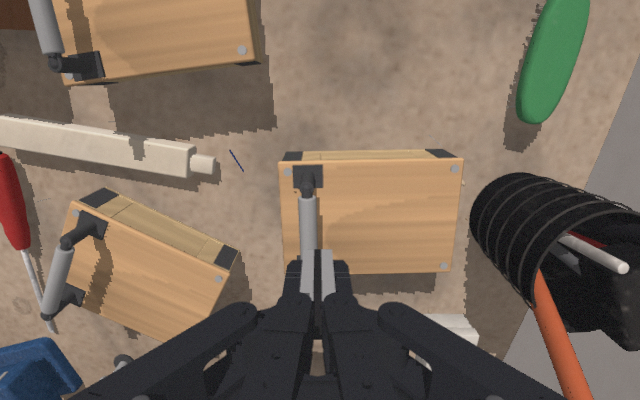

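The jaws shut on nothing (width 0) and no force showed, so the grip missed the bar. The wrist view can't settle the height, so I'll check the fingertips in the scene and top views.

```bash
python3 - <<'E'
from h import *
s=bot.read_state()
for n in("scene","top"):
    ci=bot.camera_info(n);im=bot.read_camera(n)[:,:,::-1].copy()
    p=s['tool_pos']; uv=proj(ci,[p,p+[0,0,.019],[.5685,-.0175,.062],[.606,-.009,0.038]]).round(1); print(n,uv)
    c=uv[0].astype(int); cr=cv2.resize(im[max(0,c[1]-50):c[1]+50,c[0]-60:c[0]+60],None,fx=6,fy=6,interpolation=cv2.INTER_CUBIC)
    cv2.imwrite(f"pics/{n}5.png",cr); print(c)
ci=bot.camera_info("wrist"); print(proj(ci,[p,p+[0,.011,0],p+[0,.011,.019]]),ci['position'])
E
```

```text
scene [[306.6 132.6]
 [306.3 127.7]
 [308.4 131.3]
 [296.9 134.9]]
[306 132]
top [[303.3 177.9]
 [302.9 176.9]
 [303.3 180.1]
 [301.  167. ]]
[303 177]
[[317.10919945 234.27890301]
 [320.79358165 217.08498705]
 [321.16590176 230.88436714]] [0.55911579 0.06473582 0.23268738]
```

View pics/scene5.png

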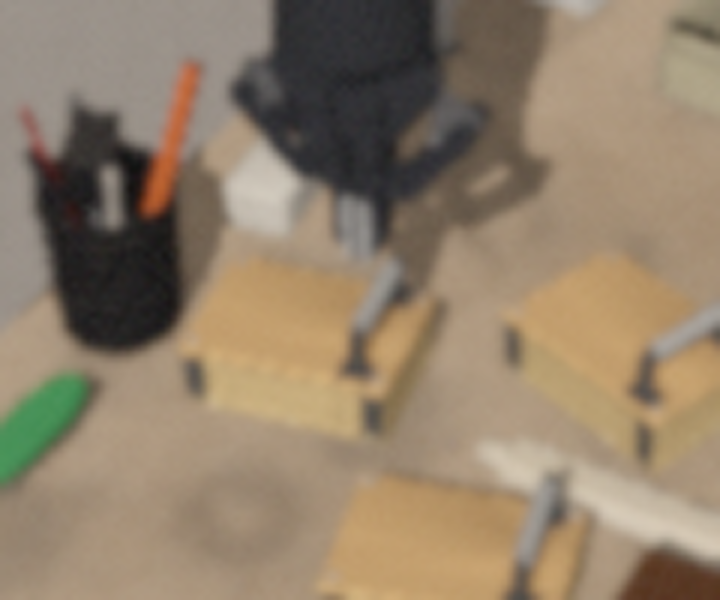

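View pics/top5.png

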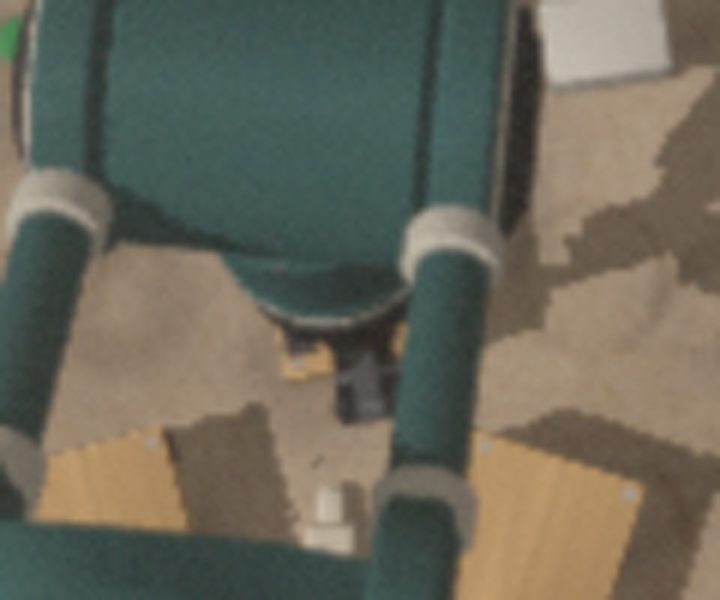

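```bash
python3 - <<'E'
from h import *
s=bot.read_state();p=s['tool_pos'];print(p)
cw=bot.camera_info("wrist");cs=bot.camera_info("scene")
o1,d1=ray(cw,[(318,250)]);
for uv in ((305.7,123.7),(305.7,124.7)):
    o2,d2=ray(cs,[uv])
    a=d1[0]/np.linalg.norm(d1);b=d2[0]/np.linalg.norm(d2)
    t=np.linalg.lstsq(np.c_[a,-b],o2-o1,rcond=None)[0]
    print(o1+a*t[0],o2+b*t[1])
# known crate check in wrist w4 & scene: A far-lid corners
print(onz(cs,[(306-60+437/6,82+300/6),(246+185/6,82+352/6),(246+385/6,82+405/6)],.038))
print(proj(cs,[[.5685,-.0175,.062],[.572,-.042,.062],[.564,.007,.062]]),'obs',246+380/6,82+300/6)
E
```

```text
[ 0.57506231 -0.01693572  0.05434023]
[ 0.5733386  -0.00614719  0.09468839] [ 0.5710246  -0.00886797  0.09584742]
[ 0.57385861 -0.00873879  0.08964292] [ 0.57234431 -0.01052729  0.09040551]
[[ 0.55493798 -0.05450692  0.038     ]
 [ 0.64375763  0.04383143  0.038     ]
 [ 0.53559276  0.02637393  0.038     ]]
[[308.41160962 131.2588031 ]
 [311.75555015 126.36719926]
 [305.27060898 136.38521969]] obs 309.3333333333333 132.0
```

Triangulating the fingertip from the wrist and scene views puts it at z ≈ 0.092, while the reported TCP height is 0.054. The real tips therefore sit about 38 mm higher than reported, which explains the miss. I'll open the jaws, move back over the bar and lower in stages, watching the force.

drive_tool([
  [[0, -5, 0], 0],
  [[0, 0, 0], 0],
  [[0, 0, 5], 0],
  [[0, 0, 8], 0],
  [[0, 0, 8], 0],
  [[0, 0, 0], 0],
  [[0, 0, 0], 0],
], jaw=0.35)

```text
time: 5.23
tool_pos: [0.569, -0.0178, 0.032]
tcp_rot: [-1.997, -2.423, 0.002]
wrist_force: [-0.1, -0.2, -0.1]
width: 0.351
```

```bash
python3 - <<'E'
from h import *
s=bot.read_state();print(s['tool_pos'],s['wrist_force'])
for n in("scene","wrist"):
    im=bot.read_camera(n)[:,:,::-1].copy()
    if n=="scene": im=cv2.resize(im[82:182,246:366],None,fx=6,fy=6,interpolation=cv2.INTER_CUBIC)
    cv2.imwrite(f"pics/{n}6.png",im)
E
```

```text
[ 0.56903568 -0.01779752  0.03198167] [-0.13552406 -0.20620415 -0.1371458 ]
```

View pics/scene6.png

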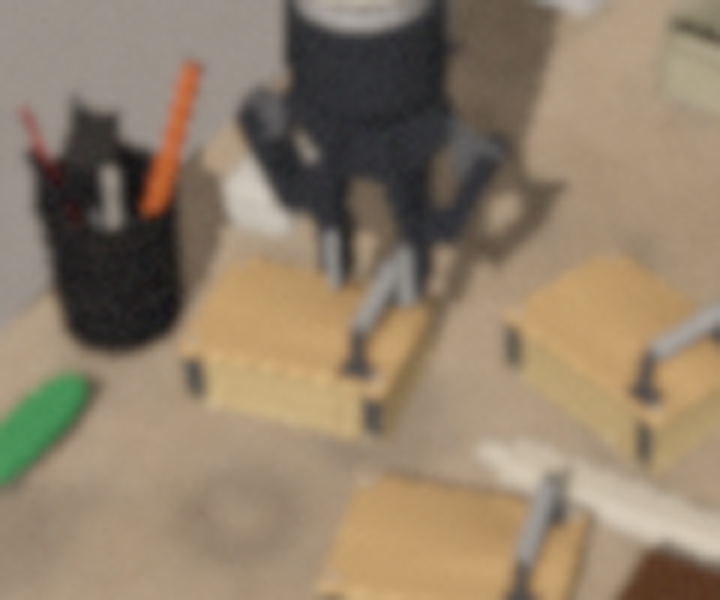

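View pics/wrist6.png

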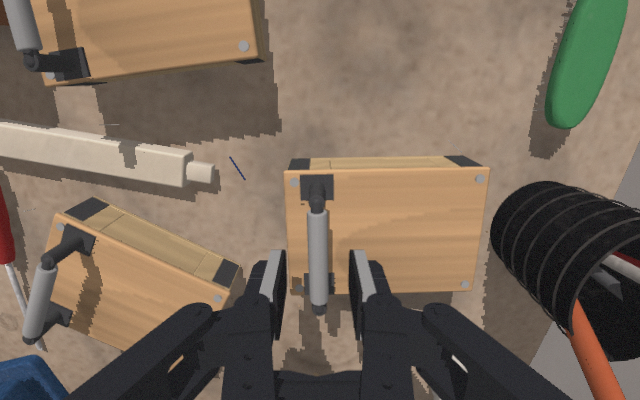

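The scene view shows the bar straddled by the jaws with the tips still high. I'll go lower.

drive_tool([
  [[0, 0, 7], 0],
  [[0, 0, 7], 0],
  [[0, 0, 3], 0],
  [[0, 0, 2], 0],
  [[0, 0, 0], 0],
  [[0, 0, 0], 0],
])

```text
time: 5.83
tool_pos: [0.57, -0.0179, 0.0141]
tcp_rot: [-1.998, -2.424, 0.0]
wrist_force: [0.1, -0.7, 0.4]
width: 0.351
```

```bash
python3 - <<'E'
from h import *
s=bot.read_state();print(s['tool_pos'],s['wrist_force'])
for n in("scene",):
    im=bot.read_camera(n)[:,:,::-1].copy()
    if n=="scene": im=cv2.resize(im[82:182,246:366],None,fx=6,fy=6,interpolation=cv2.INTER_CUBIC)
    cv2.imwrite(f"pics/{n}7.png",im)
E
```

```text
[ 0.57002436 -0.0178573   0.01411868] [ 0.10915651 -0.66163418  0.39651256]
```

View pics/scene7.png

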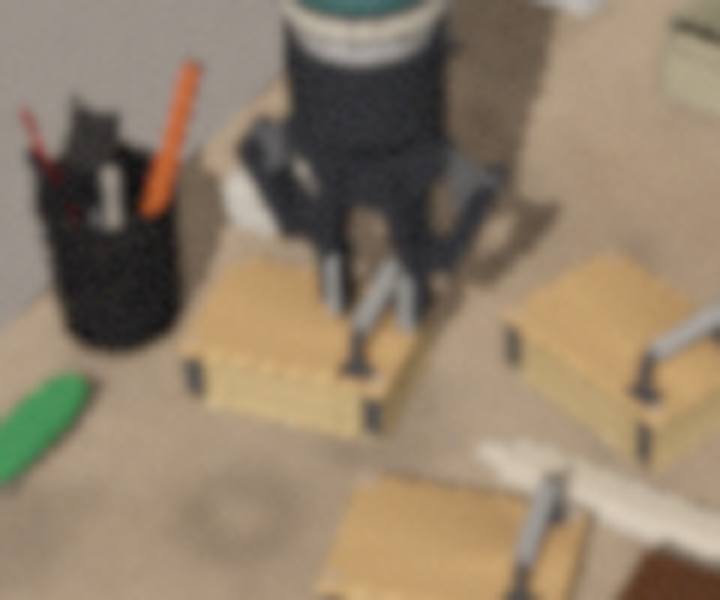

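drive_tool([
  [[0, 0, 3], 0],
  [[0, 0, 0], 0],
])

```text
time: 6.05
tool_pos: [0.5701, -0.0179, 0.0112]
tcp_rot: [-1.998, -2.424, -0.0]
wrist_force: [-0.3, -0.4, -0.8]
width: 0.349
```

drive_tool([
  [[0, 0, 0], 0],
  [[0, 0, 0], 0],
  [[0, 0, 0], 0],
  [[0, 0, 0], 0],
  [[0, 0, 0], 0],
  [[0, 0, 0], 0],
], jaw=0)

```text
time: 6.55
tool_pos: [0.5701, -0.0179, 0.0115]
tcp_rot: [-1.998, -2.424, 0.0]
wrist_force: [-0.8, 0.2, 1.7]
width: 0.094
```

The bar is gripped, with width 0.094 (about 8 mm). Next I'll raise the handle end along its arc.

drive_tool([
  [[0, 1, -1.5], 0],
  [[0, 1, -1.5], 0],
  [[0, 1, -1.5], 0],
  [[0, 1, -1.5], 0],
  [[0, 1, -1.5], 0],
  [[0, 1, -1.5], 0],
  [[0, 0.5, -1], 0],
  [[0, 0, 0], 0],
])

```text
time: 7.22
tool_pos: [0.5771, -0.0166, 0.0217]
tcp_rot: [1.998, 2.424, 0.001]
wrist_force: [0.9, 0.3, -5.3]
width: 0.096
```

drive_tool([
  [[0, 0, 0], 0],
  [[0, 0, 0], 0],
  [[0, 0, 0], 0],
])

```text
time: 7.47
tool_pos: [0.5765, -0.0167, 0.0213]
tcp_rot: [-1.998, -2.424, 0.0]
wrist_force: [1.0, 0.6, -5.6]
width: 0.095
```

```bash
cat > weigh.py <<'E'
from h import *
F=[]
for i in range(6):
    s=bot.read_state();F.append(s['wrist_force'])
    im=bot.read_camera("scene" if i else "wrist")
    if i==0: cv2.imwrite("pics/wt%d.png"%int(s['time']*100),im[:,:,::-1]); print("pics/wt%d.png"%int(s['time']*100))
    if i==1: i1=im
F=np.array(F);M=R.from_rotvec(s['tcp_rot']).as_matrix()
m=F.mean(0);fx=m@M[:,1]*np.sign(M[0,1])
print(s['tool_pos'],'mean',m.round(2),'std',F.std(0).round(2))
# force from outside on tool: pull up = -fz ; push toward crate +x = -fx
print('up',-m[2].round(2),'push',-fx,'W',( -m[2]*93 - fx*62)/55)
p=proj(bot.camera_info("scene"),[s['tool_pos']])[0].astype(int)
cv2.imwrite("pics/sc.png",cv2.resize(i1[p[1]-50:p[1]+50,p[0]-60:p[0]+60,::-1],None,fx=6,fy=6,interpolation=cv2.INTER_CUBIC))
E
python3 weigh.py
```

```text
pics/wt746.png
[ 0.57655362 -0.01668676  0.0213641 ] mean [ 1.09  0.5  -5.46] std [0.19 0.23 0.46]
up 5.46 push -1.1698635633892058 W 7.914940932639242
```

View pics/sc.png

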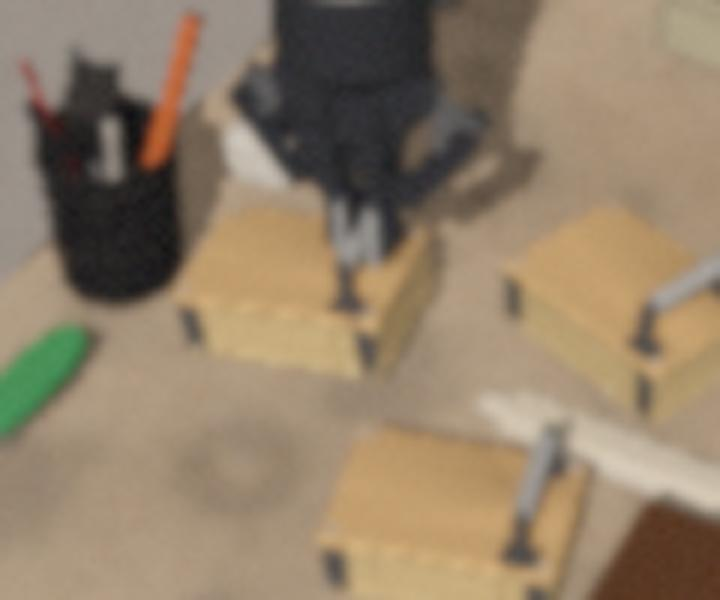

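A is full: the upward pull is 5.5 N, giving a weight of about 7.9 N. I'll lower it, then slide it sideways to the far slot of the steel-bar bay. It needs to pass clear of the card box, whose near edge is at x ≈ 678.

drive_tool([
  [[0, -1, 1.5], 0],
  [[0, -1, 1.5], 0],
  [[0, -1, 1.5], 0],
  [[0, -1, 1.5], 0],
  [[0, -1, 1.5], 0],
  [[0, -1, 1.5], 0],
  [[0, -0.5, 0.5], 0],
  [[0, 0, 0], 0],
], force=80)

```text
time: 8.43
tool_pos: [0.5699, -0.0179, 0.0118]
tcp_rot: [-1.998, -2.424, 0.0]
wrist_force: [-2.5, -0.7, -2.8]
width: 0.079
```

```bash
python3 plan.py 568 -58 12 1 568 -190 12 1 584 -244 12 0 --v 18
```

```text
now [569.9 -17.9  11.8] yaw 11.0 q [-0.08  0.25  1.99 -0.    0.9  -0.27] F [-2.47 -0.67 -2.8 ] t 8.43 w 0.08
[[[-13, -3, -0], 3.3], [[-13, -2, -0], 3.4], [[-13, -2, -0], 3.3], [[-17, -0, -0], 0], [[-16, -0, -0], 0], [[-17, -0, -0], 0], [[-16, -0, -0], 0], [[-17, -1, -0], 0]]
[[[-16, -0, -0], 0], [[-17, -1, -0], 0], [[-16, -0, -0], 0], [[-14, 4, -0], 0.3], [[-14, 4, -0], 0.2], [[-13, 3, -0], 0.3], [[-14, 4, -0], 0.2]]
end [ 584.  -244.4   11.8] 0.0
```

drive_tool([
  [[-13, -3, 0.5], 3.3],
  [[-13, -2, 0], 3.4],
  [[-13, -2, 0], 3.3],
  [[-17, 0, 0], 0],
  [[-16, 0, 0], 0],
  [[-17, 0, 0], 0],
  [[-16, 0, 0], 0],
  [[-17, 0, 0], 0],
])

```text
time: 9.1
tool_pos: [0.5708, -0.1408, 0.0117]
tcp_rot: [2.201, 2.24, 0.002]
wrist_force: [-0.2, 1.3, -3.5]
width: 0.084
```

drive_tool([
  [[-16, 0, 0], 0],
  [[-17, -1, 0], 0],
  [[-16, 0, 0], 0],
  [[-14, 4, 0], 0.3],
  [[-14, 4, 0], 0.2],
  [[-13, 3, 0], 0.3],
  [[-14, 4, 0], 0.2],
  [[0, 0, 0], 0],
])

```text
time: 9.77
tool_pos: [0.5873, -0.248, 0.0119]
tcp_rot: [2.22, 2.217, -0.0]
wrist_force: [0.4, -0.5, -3.6]
width: 0.081
```

```bash
cat > look.py <<'E'
from h import *
import sys
tag=sys.argv[1]
s=bot.read_state();print('t',s['time'],s['tool_pos'].round(4),'F',s['wrist_force'].round(1),'w',round(float(s['width']),3))
for n in sys.argv[2:]:
    ci=bot.camera_info(n); im=bot.read_camera(n)
    o=im[:,:,::-1].copy()
    if n=='top': o=cv2.resize(o[95:310,170:440],None,fx=2.9,fy=2.79,interpolation=cv2.INTER_CUBIC)
    if n=='scene': o=cv2.resize(o[60:240,180:450],None,fx=2.9,fy=2.9,interpolation=cv2.INTER_CUBIC)
    cv2.imwrite(f"pics/{tag}_{n}.png",o)
E
python3 look.py a1 wrist scene
```

```text
t 9.7667 [ 0.5873 -0.248   0.0119] F [ 0.4 -0.5 -3.6] w 0.081
```

View pics/a1_wrist.png

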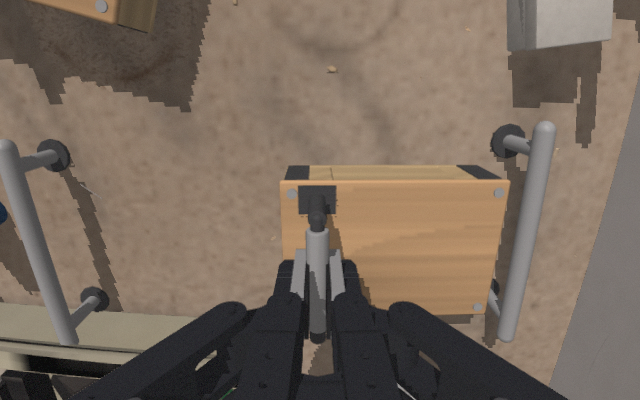

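View pics/a1_scene.png

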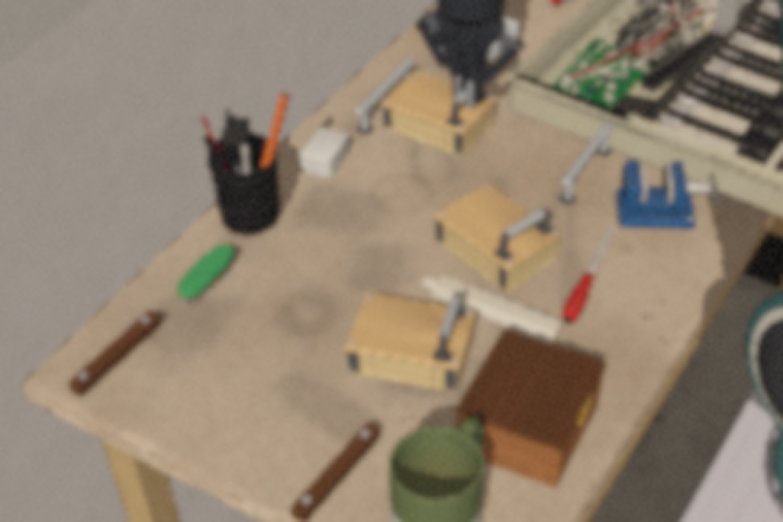

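A is square in the far slot of the steel-bar bay, next to the far bar with a small gap. I'll set it down, release, rise and go to C, which I'll locate again from above.

drive_tool([
  [[0, 0, 1], 0],
  [[0, 0, 0.5], 0],
  [[0, 0, 0], 0],
])

```text
time: 10.12
tool_pos: [0.5866, -0.2458, 0.0116]
tcp_rot: [2.218, 2.219, -0.001]
wrist_force: [-0.9, -5.2, 3.7]
width: 0.085
```

drive_tool([
  [[0, 0, 0], 0],
  [[0, 0, 0], 0],
  [[0, 0, 0], 0],
  [[0, 0, -10], 0],
  [[0, 0, -20], 0],
  [[0, 0, -25], 0],
  [[0, 0, -25], 0],
  [[0, 0, -25], 0],
], jaw=0.35)

```text
time: 10.78
tool_pos: [0.5852, -0.2437, 0.1164]
tcp_rot: [-2.22, -2.222, -0.0]
wrist_force: [0.1, -0.2, -0.2]
width: 0.345
```

```bash
python3 plan.py 425 -75 110 -17
```

```text
now [ 585.2 -243.7  116.4] yaw 0.0 q [-0.43  0.25  1.78  0.    1.12 -0.43] F [ 0.07 -0.22 -0.18] t 10.78 w 0.35
[[[24, -23, 1], 2.4], [[23, -24, 1], 2.4], [[22, -25, 1], 2.4], [[21, -26, 1], 2.5], [[20, -26, 1], 2.4], [[19, -27, 1], 2.5], [[18, -29, 0], 2.4]]
end [424.6 -74.7 110.4] -17.0
```

drive_tool([
  [[24, -23, 1], 2.4],
  [[23, -24, 1], 2.4],
  [[22, -25, 1], 2.4],
  [[21, -26, 1], 2.5],
  [[20, -26, 1], 2.4],
  [[19, -27, 1], 2.5],
  [[18, -29, 0], 2.4],
  [[0, 0, 0], 0],
])

```text
time: 11.45
tool_pos: [0.4195, -0.0713, 0.1079]
tcp_rot: [-2.521, -1.867, 0.003]
wrist_force: [-0.8, -0.7, 0.2]
width: 0.346
```

drive_tool([
  [[0, 0, 0], 0],
  [[0, 0, 0], 0],
  [[0, 0, 0], 0],
])

```text
time: 11.7
tool_pos: [0.4262, -0.0757, 0.1098]
tcp_rot: [2.524, 1.868, 0.002]
wrist_force: [0.2, -0.2, 0.8]
width: 0.351
```

```bash
python3 look.py c1 wrist; python3 plan.py 425 -75 110 -17
```

```text
t 11.7 [ 0.4262 -0.0757  0.1098] F [ 0.2 -0.2  0.8] w 0.351
now [426.2 -75.9 109.6] yaw -17.0 q [-0.23 -0.13  2.19 -0.    1.08  0.06] F [-0.21 -1.2   0.02] t 11.75 w 0.35
[[[1, -1, -0], -0]]
end [425.5 -74.6 109.6] -17.0
```

View pics/c1_wrist.png

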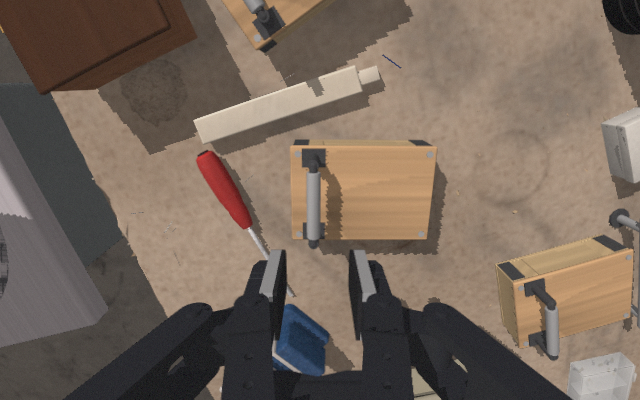

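```bash
cat > pix.py <<'E'
from h import *
import sys
# pix.py z u v u v ... from wrist at rest: bar ends -> mid & yaw
ci=bot.camera_info("wrist");z=float(sys.argv[1]);uv=np.array(list(map(float,sys.argv[2:]))).reshape(-1,2)
P=onz(ci,uv,z)[:,:2]*1000;print(P.round(1),'mean',P.mean(0).round(1))
if len(P)==2: d=P[0]-P[1];print('yaw',np.degrees(np.arctan2(-d[0],d[1])).round(1))
E
python3 pix.py .062 314 165 315 247; python3 pix.py .038 291 145 435 146 427 240 292 239
```

```text
[[ 432.9  -46.5]
 [ 415.1 -106.6]] mean [424.  -76.6]
yaw -16.5
[[ 419.1  -32.2]
 [ 522.4  -64.3]
 [ 501.7 -139.5]
 [ 395.5 -105.9]] mean [459.7 -85.5]
```

drive_tool([
  [[-1, -2, 20], 0],
  [[0, 0, 24], 0],
  [[0, 0, 24], 0],
  [[0, 0, 20], 0],
  [[0, 0, 8], 0],
  [[0, 0, 2], 0],
  [[0, 0, 0], 0],
  [[0, 0, 0], 0],
])

```text
time: 12.42
tool_pos: [0.4241, -0.0761, 0.0119]
tcp_rot: [2.525, 1.868, 0.002]
wrist_force: [-0.3, -0.1, 0.6]
width: 0.348
```

drive_tool([
  [[0, 0, 0], 0],
  [[0, 0, 0], 0],
  [[0, 0, 0], 0],
  [[0, 0, 0], 0],
  [[0, 0, 0], 0],
  [[0, 0, 0], 0],
], jaw=0, force=50)

```text
time: 12.92
tool_pos: [0.4243, -0.076, 0.0123]
tcp_rot: [2.523, 1.868, 0.003]
wrist_force: [-0.2, -0.1, 5.7]
width: 0.09
```

drive_tool([
  [[0, 1, -1.5], 0],
  [[0, 1, -1.5], 0],
  [[0, 1, -1.5], 0],
  [[0, 1, -1.5], 0],
  [[0, 1, -1.5], 0],
  [[0, 1, -1.5], 0],
  [[0, 0.5, -1], 0],
  [[0, 0, 0], 0],
])

```text
time: 13.58
tool_pos: [0.4291, -0.0775, 0.0211]
tcp_rot: [2.525, 1.869, 0.0]
wrist_force: [-0.1, -0.5, -1.2]
width: 0.092
```

drive_tool([
  [[0, 0, 0], 0],
  [[0, 0, 0], 0],
  [[0, 0, 0], 0],
])

```text
time: 13.83
tool_pos: [0.4288, -0.0774, 0.0208]
tcp_rot: [-2.525, -1.869, 0.0]
wrist_force: [-0.4, 0.3, -1.7]
width: 0.094
```

```bash
python3 weigh.py
```

```text
pics/wt1383.png
[ 0.42883604 -0.0774508   0.0208279 ] mean [-0.11 -0.04 -1.5 ] std [0.53 0.5  0.48]
up 1.5 push 0.09151001742976632 W 2.6335283214320997
```

View pics/sc.png

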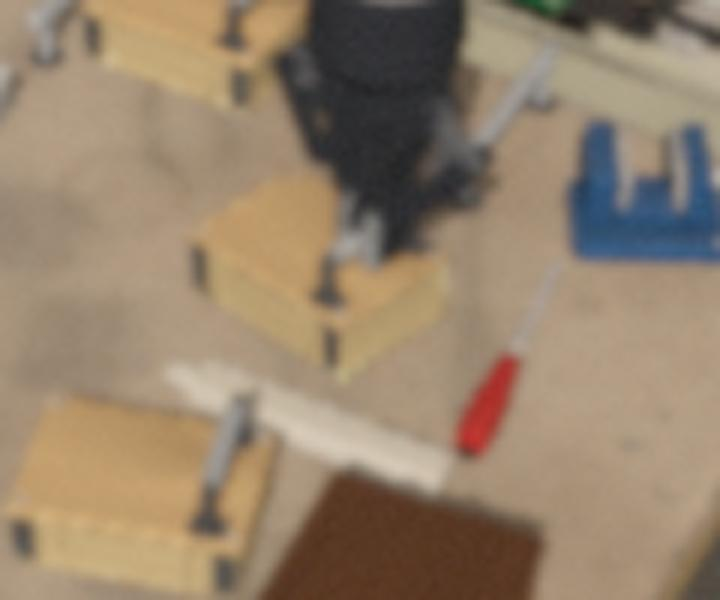

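C is empty: the upward pull is about 1.5 N, giving a weight of about 2.6 N. It goes left to the batten bay's far slot, crossing beyond the key's end and past B at centre x ≈ 600.

drive_tool([
  [[0, -1, 1.5], 0],
  [[0, -1, 1.5], 0],
  [[0, -1, 1.5], 0],
  [[0, -1, 1.5], 0],
  [[0, -1, 1.5], 0],
  [[0, -1, 1], 0],
  [[0, 0, 0], 0],
], force=80)

```text
time: 14.72
tool_pos: [0.4234, -0.0758, 0.0125]
tcp_rot: [2.525, 1.869, 0.001]
wrist_force: [-0.2, -0.0, -1.3]
width: 0.083
```

```bash
python3 plan.py 470 -85 12.5 0 562 -72 12 0 562 200 12 0 592 242 12 -2 --v 20
```

```text
now [423.4 -75.8  12.5] yaw -17.0 q [-0.23 -0.    2.28 -0.    0.87  0.06] F [-0.18 -0.04 -1.35] t 14.72 w 0.08
[[[2, 16, -0], -5.7], [[-0, 16, -0], -5.6], [[-2, 15, -0], -5.7], [[3, 18, 0], 0], [[3, 19, 0], 0], [[2, 18, 0], 0], [[3, 19, 0], 0], [[2, 18, 0], 0]]
[[[19, 0, 0], 0], [[19, 0, 0], 0], [[20, 0, 0], 0], [[19, 0, 0], 0], [[20, 0, 0], 0], [[19, 0, 0], 0], [[20, 0, 0], 0], [[19, 0, 0], 0]]
[[[20, 0, 0], 0], [[19, 0, 0], 0], [[20, 0, 0], 0], [[19, 0, 0], 0], [[20, 0, 0], 0], [[19, 0, 0], 0], [[14, 10, 0], 0.7], [[14, 10, 0], 0.7]]
[[[14, 10, 0], 0.6]]
end [592.1 241.5  12.5] -2.0
```

drive_tool([
  [[2, 16, 1], -5.7],
  [[0, 16, 0], -5.6],
  [[-2, 15, 0], -5.7],
  [[3, 18, 0], 0],
  [[3, 19, 0], 0],
  [[2, 18, 0], 0],
  [[3, 19, 0], 0],
  [[2, 18, 0], 0],
])

```text
time: 15.38
tool_pos: [0.5621, -0.0722, 0.0124]
tcp_rot: [-2.221, -2.221, 0.001]
wrist_force: [-4.8, -1.2, 9.8]
width: 0.082
```

drive_tool([
  [[0, 0, 0], 0],
  [[0, 0, 0], 0],
])

```text
time: 15.55
tool_pos: [0.5642, -0.0722, 0.0127]
tcp_rot: [2.218, 2.22, 0.004]
wrist_force: [3.7, 0.1, 4.9]
width: 0.08
```

```bash
python3 look.py c2 wrist scene; python3 plan.py 562 200 12 0 592 242 12 -2 --v 20
```

```text
t 15.55 [ 0.5642 -0.0722  0.0127] F [3.7 0.1 4.9] w 0.08
now [563.5 -72.2  12.8] yaw 0.0 q [-0.17  0.24  2.    0.    0.9  -0.17] F [2.32 0.3  5.13] t 15.65 w 0.08
[[[19, -0, 0], 0], [[19, -0, 0], 0], [[20, -0, 0], 0], [[19, -0, 0], 0], [[20, -0, 0], 0], [[19, -0, 0], 0], [[20, -0, 0], 0], [[19, -0, 0], 0]]
[[[20, -0, 0], 0], [[19, -0, 0], 0], [[20, -0, 0], 0], [[19, -0, 0], 0], [[20, -1, 0], 0], [[19, -0, 1], 0], [[14, 10, -0], 0.7], [[14, 10, -0], 0.7]]
[[[15, 9, -0], 0.6]]
end [592.  242.4  11.8] -2.0
```

View pics/c2_wrist.png

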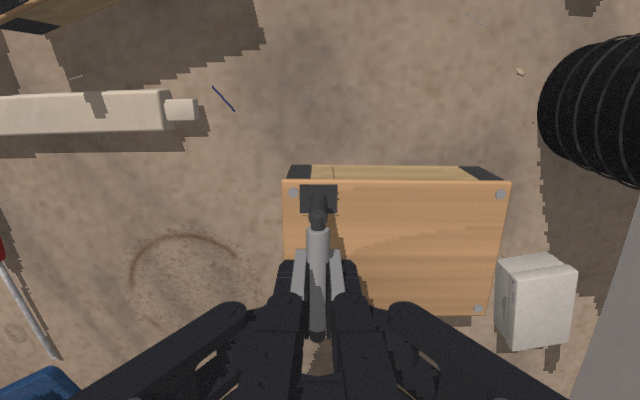

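View pics/c2_scene.png

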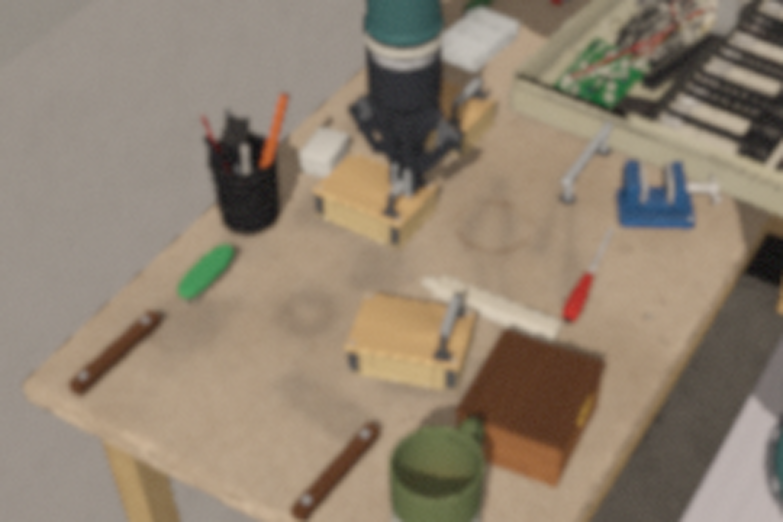

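C is square at about (602,-72). The key and card box haven't moved, and there are about 20 mm of clearance to the pot and to B. Continuing left.

drive_tool([
  [[19, -1, -0.5], 0],
  [[19, 0, 0], 0],
  [[20, 0, 0], 0],
  [[19, 0, 0], 0],
  [[20, 0, 0], 0],
  [[19, 0, 0], 0],
  [[20, 0, 0], 0],
  [[19, 0, 0], 0],
])

```text
time: 16.32
tool_pos: [0.5601, 0.0829, 0.0125]
tcp_rot: [2.22, 2.221, -0.0]
wrist_force: [0.5, -2.1, 3.6]
width: 0.083
```

drive_tool([
  [[20, 0, 0], 0],
  [[19, 0, 0], 0],
  [[20, 0, 0], 0],
  [[19, 0, 0], 0],
  [[20, 0, 0], 0],
  [[19, 0, 0], 0],
  [[14, 10, 0], 0.7],
  [[14, 10, 0], 0.7],
])

```text
time: 16.98
tool_pos: [0.579, 0.2275, 0.0124]
tcp_rot: [-2.248, -2.194, 0.004]
wrist_force: [-2.7, -2.4, 6.9]
width: 0.082
```

drive_tool([
  [[14, 9, 0], 0.6],
  [[0, 0, 0], 0],
  [[0, 0, 0], 0],
  [[0, 0, 0], 0],
])

```text
time: 17.32
tool_pos: [0.5901, 0.2416, 0.0125]
tcp_rot: [2.259, 2.183, 0.003]
wrist_force: [1.1, 2.6, 3.9]
width: 0.079
```

```bash
python3 look.py c3 wrist scene
```

```text
t 17.3167 [0.5901 0.2416 0.0125] F [1.1 2.6 3.9] w 0.079
```

View pics/c3_wrist.png

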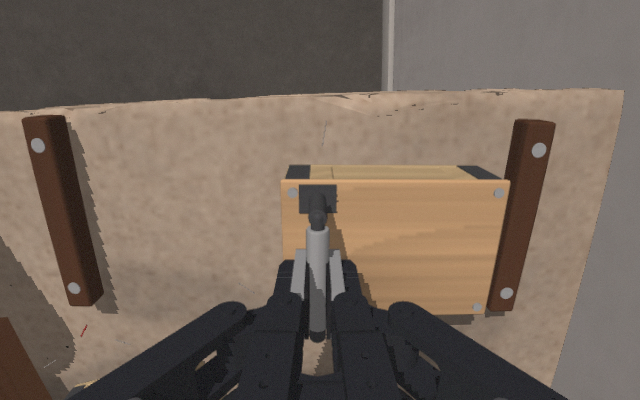

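View pics/c3_scene.png

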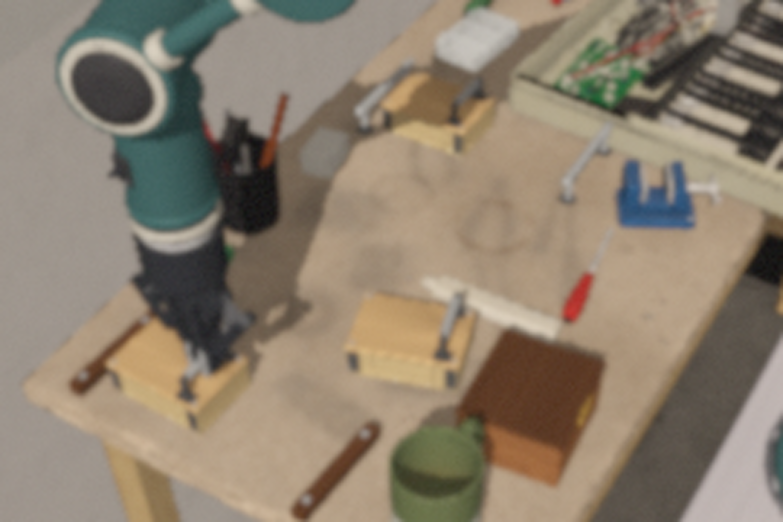

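C is square in the batten bay's far slot with clearance to the batten. Releasing, then on to B.

drive_tool([
  [[0, 0, -0.5], 0],
  [[0, 0, 0], 0],
  [[0, 0, 0], 0],
  [[0, 0, 0], 0],
  [[0, 0, -10], 0],
  [[0, 0, -24], 0],
  [[0, 0, -30], 0],
  [[0, 0, -35], 0],
], jaw=0.35)

```text
time: 18.08
tool_pos: [0.588, 0.2408, 0.1107]
tcp_rot: [-2.258, -2.181, 0.007]
wrist_force: [-0.2, -0.7, 0.7]
width: 0.354
```

```bash
python3 plan.py 424 78 110 17
```

```text
now [588.  240.8 110.7] yaw -2.0 q [ 0.35  0.26  1.77 -0.    1.12  0.38] F [-0.23 -0.69  0.73] t 18.08 w 0.35
[[[-24, -23, 0], -2.7], [[-23, -24, 0], -2.7], [[-22, -25, 0], -2.7], [[-21, -26, 0], -2.7], [[-19, -26, 0], -2.7], [[-18, -27, 0], -2.7], [[-17, -29, 1], -2.8]]
end [423.6  77.8 109.7] 17.0
```

drive_tool([
  [[-24, -23, 0], -2.7],
  [[-23, -24, 0], -2.7],
  [[-22, -25, 0], -2.7],
  [[-21, -26, 0], -2.7],
  [[-19, -26, 0], -2.7],
  [[-18, -27, 0], -2.7],
  [[-17, -29, 1], -2.8],
  [[0, 0, 0], 0],
])

```text
time: 18.75
tool_pos: [0.4201, 0.0756, 0.1094]
tcp_rot: [-1.867, -2.524, 0.007]
wrist_force: [0.4, -0.2, -0.7]
width: 0.348
```

drive_tool([
  [[0, 0, 0], 0],
  [[0, 0, 0], 0],
  [[0, 0, 0], 0],
])

```text
time: 19.0
tool_pos: [0.427, 0.0792, 0.1112]
tcp_rot: [1.868, 2.525, 0.002]
wrist_force: [-0.3, 0.0, -0.5]
width: 0.355
```

```bash
python3 look.py b1 wrist; python3 plan.py 424 78 110 17
```

```text
t 19.0 [0.427  0.0792 0.1112] F [-0.3  0.  -0.5] w 0.355
now [426.9  79.3 111.1] yaw 17.0 q [ 0.13 -0.13  2.19  0.    1.09 -0.17] F [-0.28  0.21  0.07] t 19.05 w 0.35
[[[-0, -3, 1], 0]]
end [424.   78.4 110.1] 17.0
```

View pics/b1_wrist.png

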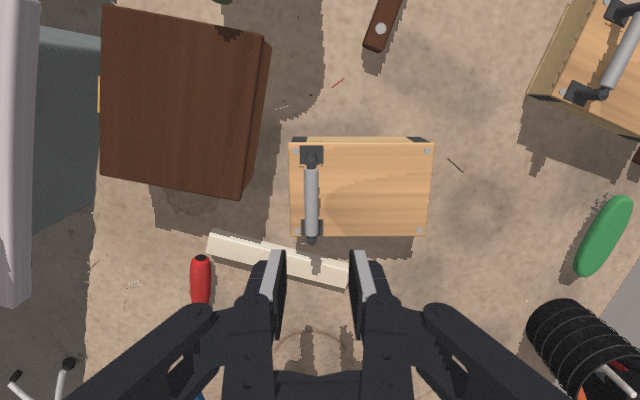

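```bash
python3 pix.py .062 311 160 312 242; python3 pix.py .038 289 141 433 142 426 236 290 236
```

```text
[[413.1 109.9]
 [431.8  50.3]] mean [422.5  80.1]
yaw 17.4
[[394.4 113.8]
 [498.2 145.1]
 [523.7  71.5]
 [416.1  38.7]] mean [458.1  92.3]
```

drive_tool([
  [[0, -4, 20], 0],
  [[0, 0, 24], 0],
  [[0, 0, 24], 0],
  [[0, 0, 20], 0],
  [[0, 0, 8], 0],
  [[0, 0, 2], 0],
  [[0, 0, 0], 0],
  [[0, 0, 0], 0],
])

```text
time: 19.72
tool_pos: [0.4231, 0.0778, 0.0134]
tcp_rot: [1.867, 2.525, 0.002]
wrist_force: [-0.6, -0.5, -0.2]
width: 0.351
```

drive_tool([
  [[0, 0, 0], 0],
  [[0, 0, 0], 0],
  [[0, 0, 0], 0],
  [[0, 0, 0], 0],
  [[0, 0, 0], 0],
  [[0, 0, 0], 0],
], jaw=0, force=50)

```text
time: 20.22
tool_pos: [0.4231, 0.0777, 0.0138]
tcp_rot: [1.867, 2.524, 0.003]
wrist_force: [-1.4, -0.0, 6.5]
width: 0.092
```

drive_tool([
  [[0, 1, -1.5], 0],
  [[0, 1, -1.5], 0],
  [[0, 1, -1.5], 0],
  [[0, 1, -1.5], 0],
  [[0, 1, -1.5], 0],
  [[0, 1, -1.5], 0],
  [[0, 0.5, -1], 0],
  [[0, 0, 0], 0],
])

```text
time: 20.88
tool_pos: [0.4281, 0.0794, 0.0226]
tcp_rot: [1.868, 2.526, 0.0]
wrist_force: [0.5, 0.2, -4.3]
width: 0.095
```

drive_tool([
  [[0, 0, 0], 0],
  [[0, 0, 0], 0],
  [[0, 0, 0], 0],
])

```text
time: 21.13
tool_pos: [0.4278, 0.0794, 0.0223]
tcp_rot: [-1.868, -2.525, 0.0]
wrist_force: [0.9, 0.9, -4.5]
width: 0.094
```

```bash
python3 weigh.py
```

```text
pics/wt2113.png
[0.42787701 0.07934529 0.02234199] mean [ 0.65  0.15 -4.71] std [0.26 0.46 0.47]
up 4.71 push -0.6679071775437035 W 7.215465242966349
```

View pics/sc.png

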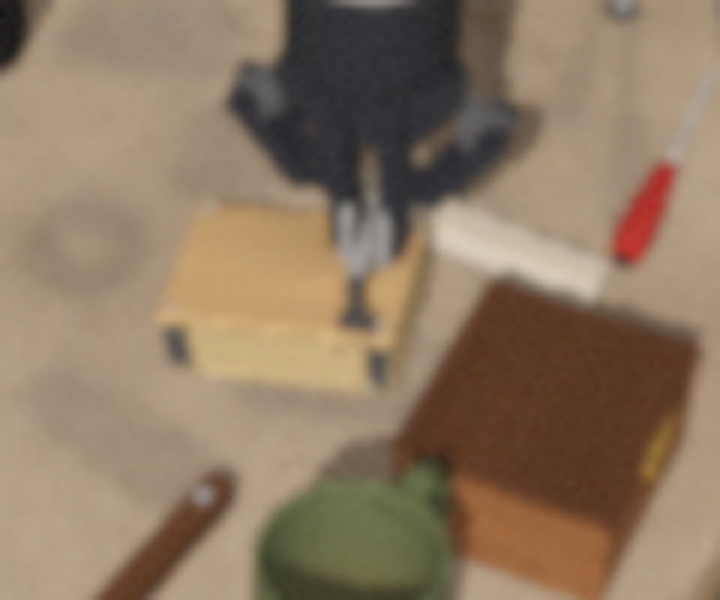

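B is full: the upward pull is 4.7 N, giving a weight of about 7.2 N. It goes round the key's far end to the near slot of the steel-bar bay.

drive_tool([
  [[0, -1, 1.5], 0],
  [[0, -1, 1.5], 0],
  [[0, -1, 1.5], 0],
  [[0, -1, 1.5], 0],
  [[0, -1, 1.5], 0],
  [[0, -1, 1.5], 0],
  [[0, 0, 0.5], 0],
  [[0, 0, 0], 0],
], force=80)

```text
time: 22.1
tool_pos: [0.4222, 0.0777, 0.0139]
tcp_rot: [-1.868, -2.525, 0.0]
wrist_force: [-5.3, -1.2, 8.6]
width: 0.079
```

```bash
python3 plan.py 470 82 13 0 536 76 13 0 536 -110 13 0 --v 18
```

```text
now [422.2  77.7  13.9] yaw 17.0 q [ 0.12 -0.01  2.28  0.    0.87 -0.17] F [-5.32 -1.22  8.63] t 22.1 w 0.08
[[[-3, 16, 0], 5.7], [[-2, 16, 0], 5.7], [[-0, 16, 1], 5.6], [[-2, 16, -0], 0], [[-1, 17, -0], 0], [[-2, 16, -0], 0], [[-1, 17, -0], 0], [[-17, -0, -0], 0]]
[[[-17, -0, -0], 0], [[-17, -0, -0], 0], [[-17, -0, -0], 0], [[-17, -0, -0], 0], [[-17, -0, -0], 0], [[-17, -0, -0], 0], [[-17, -0, -0], 0], [[-17, -0, -0], 0]]
[[[-17, -0, -0], 0], [[-16, -0, -0], 0]]
end [ 536.5 -109.8   12.9] 0.0
```

drive_tool([
  [[-3, 16, -1], 5.7],
  [[-2, 16, 0], 5.7],
  [[0, 16, 0], 5.6],
  [[-2, 16, 0], 0],
  [[-1, 17, 0], 0],
  [[-2, 16, 0], 0],
  [[-1, 17, 0], 0],
  [[0, 0, 0], 0],
])

```text
time: 22.77
tool_pos: [0.541, 0.0762, 0.0149]
tcp_rot: [2.219, 2.218, 0.007]
wrist_force: [2.3, 0.2, -4.2]
width: 0.081
```

```bash
python3 look.py b2 wrist scene;python3 plan.py 536 -110 13 0 --v 18
```

```text
t 22.7667 [0.541  0.0762 0.0149] F [ 2.3  0.2 -4.2] w 0.081
now [537.6  76.2  14. ] yaw -0.0 q [0.09 0.2  2.05 0.   0.89 0.1 ] F [ 2.79  0.17 -2.49] t 22.87 w 0.08
[[[-17, -0, 0], -0], [[-17, -0, 0], -0], [[-17, -0, 0], -0], [[-17, -0, 0], -0], [[-17, -0, 0], -0], [[-17, -0, 0], -0], [[-17, -0, 0], -0], [[-17, -0, 0], -0]]
[[[-17, -1, 0], -0], [[-17, -0, 1], -0], [[-16, -1, 0], -0]]
end [ 535.5 -109.8   13. ] -0.0
```

View pics/b2_wrist.png

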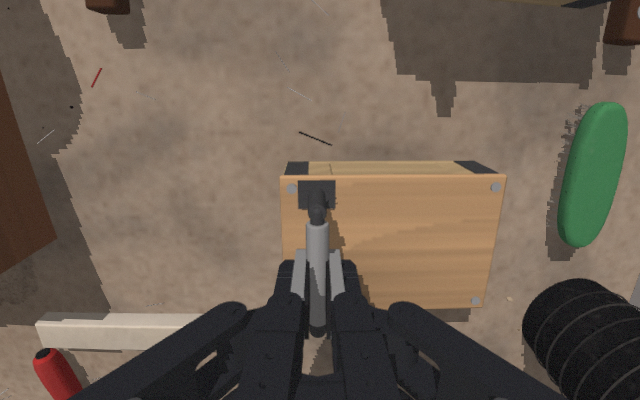

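View pics/b2_scene.png

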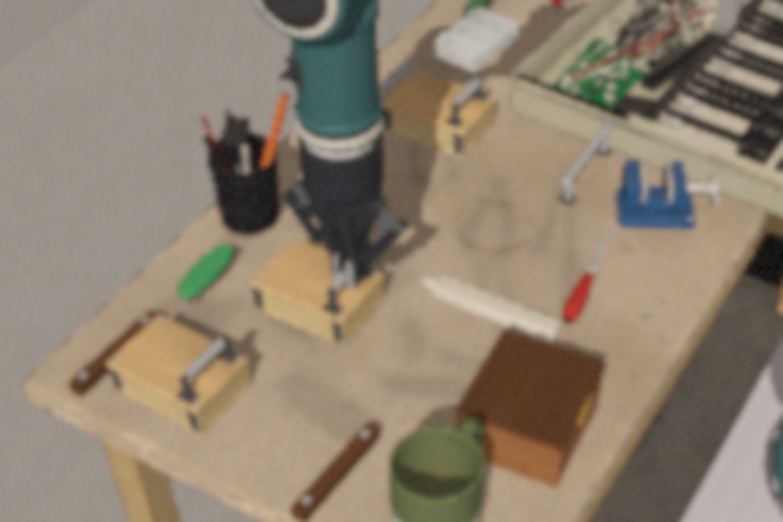

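B is at centre x ≈ 575, so its near end (about 519) clears the key's tip (about 497). Sliding right.

drive_tool([
  [[-17, 0, 0.5], 0],
  [[-17, 0, 0], 0],
  [[-17, 0, 0], 0],
  [[-17, 0, 0], 0],
  [[-17, 0, 0], 0],
  [[-17, 0, 0], 0],
  [[-17, 0, 0], 0],
  [[-17, 0, 0], 0],
])

```text
time: 23.53
tool_pos: [0.5359, -0.0593, 0.014]
tcp_rot: [-2.221, -2.221, -0.002]
wrist_force: [-0.1, 3.2, 1.1]
width: 0.08
```

drive_tool([
  [[-17, 0, 0], 0],
  [[-17, 0, 0], 0],
  [[-16, 0, 0], 0],
  [[0, 0, 0], 0],
  [[0, 0, 0], 0],
])

```text
time: 23.95
tool_pos: [0.5361, -0.1108, 0.014]
tcp_rot: [2.222, 2.219, -0.001]
wrist_force: [-1.9, -3.1, 2.6]
width: 0.081
```

```bash
python3 look.py b3 wrist scene;python3 plan.py 464 -115 13 1 464 -245 13 1 --v 18
```

```text
t 23.95 [ 0.5361 -0.1108  0.014 ] F [-1.9 -3.1  2.6] w 0.081
now [ 536.3 -110.    14. ] yaw 0.0 q [-0.25  0.21  2.04 -0.    0.89 -0.25] F [-1.18 -4.23  3.28] t 24.05 w 0.08
[[[-1, -14, 0], -0.2], [[-1, -15, 0], -0.2], [[-1, -14, 0], -0.2], [[-1, -15, 0], -0.2], [[-1, -14, 1], -0.2], [[-16, -0, -0], 0], [[-16, -0, -0], 0], [[-16, -0, -0], 0]]
[[[-16, -1, -0], 0], [[-16, -0, -0], 0], [[-17, -1, -0], 0], [[-16, -0, -0], 0], [[-17, -1, -0], 0]]
end [ 463.6 -245.5   13. ] 1.0
```

View pics/b3_wrist.png

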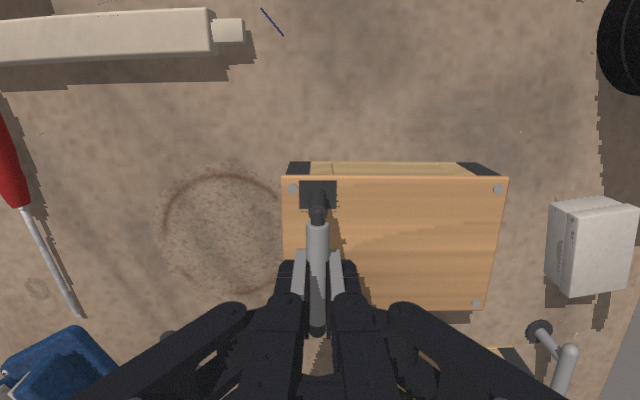

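View pics/b3_scene.png

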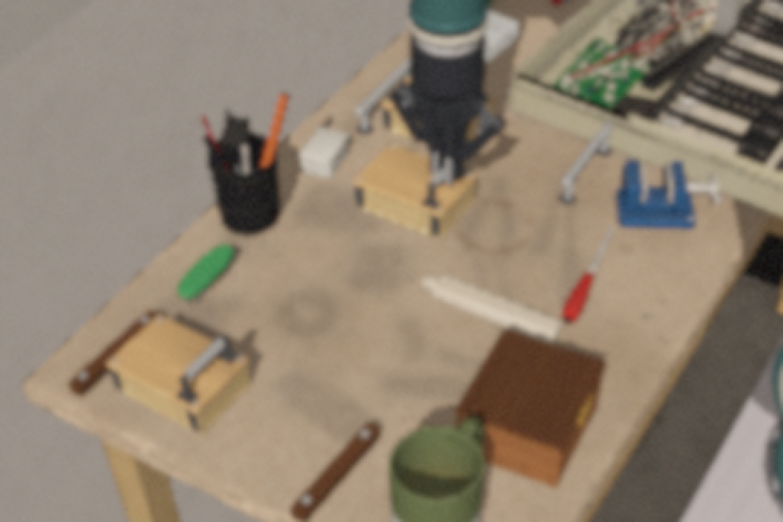

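The key and card box haven't moved. Now I'll pull B back to the near slot's x and check the gap before entering.

drive_tool([
  [[-1, -14, 0], -0.2],
  [[-1, -15, 0], -0.2],
  [[-1, -14, 0], -0.2],
  [[-1, -15, 0], -0.2],
  [[-1, -14, 0], -0.2],
  [[-10, 0, 0], 0],
  [[-10, 0, 0], 0],
  [[0, 0, 0], 0],
])

```text
time: 24.72
tool_pos: [0.465, -0.1353, 0.0139]
tcp_rot: [2.201, 2.241, 0.001]
wrist_force: [-2.3, -0.1, 4.8]
width: 0.085
```

drive_tool([
  [[0, 0, 0], 0],
  [[0, 0, 0], 0],
])

```text
time: 24.88
tool_pos: [0.465, -0.1353, 0.0139]
tcp_rot: [2.201, 2.241, -0.001]
wrist_force: [-2.3, 0.3, 6.7]
width: 0.079
```

```bash
python3 look.py b4 wrist top;python3 plan.py 464 -245 13 1 --v 18
```

```text
t 24.8833 [ 0.465  -0.1353  0.0139] F [-2.3  0.3  6.7] w 0.079
now [ 465.  -135.3   13.9] yaw 1.0 q [-0.33  0.1   2.17 -0.    0.88 -0.35] F [-3.31 -0.61  6.91] t 24.98 w 0.08
[[[-16, -0, 0], 0], [[-16, -1, 0], 0], [[-16, -0, 0], 0], [[-15, -1, 0], 0], [[-16, -0, 0], 0], [[-15, -1, 0], 0], [[-16, -0, 1], 0]]
end [ 464.  -245.3   12.9] 1.0
```

View pics/b4_wrist.png

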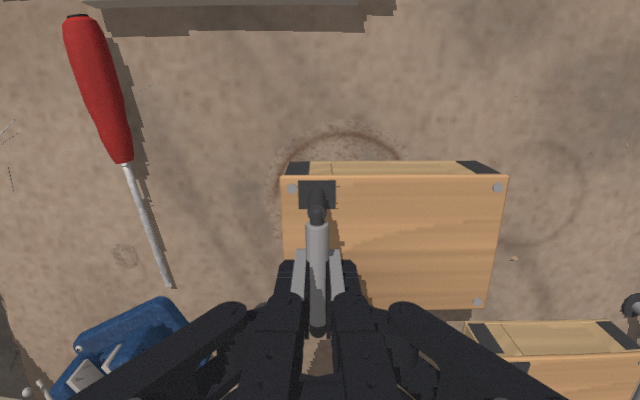

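View pics/b4_top.png

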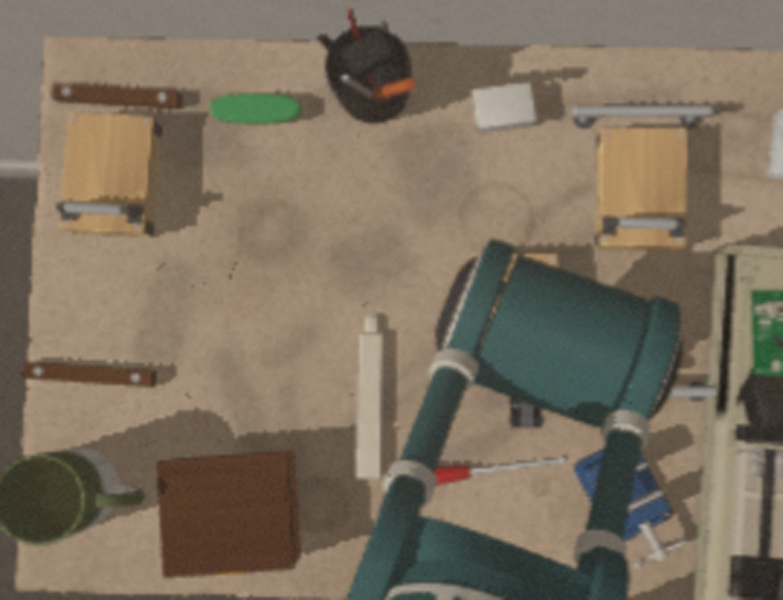

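```bash
python3 pix.py .038 507 177 493 310; python3 pix.py .038 493 357 640 357;python3 - <<'E'
from h import *
ci=bot.camera_info("top")
f=lambda pts,z:onz(ci,[(170+x/2.9,95+y/2.79) for x,y in pts],z)[:,:2]*1000
print(f([(601,246),(688,247),(601,127),(687,127),(555,254)],.038).round(1))
print(f([(66,114),(157,114),(153,236),(60,232)],.038).round(1))
E
```

```text
[[ 556.   -92.2]
 [ 564.4 -169.3]] mean [ 560.2 -130.8]
yaw 6.2
[[ 571.8 -203.5]
 [ 671.8 -207.7]] mean [ 621.8 -205.6]
yaw 87.6
[[ 567.6 -208.4]
 [ 568.3 -286.5]
 [ 680.3 -207.4]
 [ 682.  -285.2]
 [ 559.2 -167.3]]
[[683.1 279. ]
 [684.7 195.8]
 [568.5 194.3]
 [570.5 278.7]]
```

Facing the slot, B's far edge (about 560) and A's near edge (about 569) leave roughly 9 mm, and the near bar leaves about 10 mm. I'll slide it in.

drive_tool([
  [[-12, -1, -0.5], 0.2],
  [[-14, 0, 0], 0.2],
  [[-14, 0, 0], 0],
  [[-14, -1, 0], 0],
  [[-14, 0, 0], 0],
  [[-14, 0, 0], 0],
  [[-14, 0, 0], 0],
  [[-12, 0, 0], 0],
])

```text
time: 25.65
tool_pos: [0.4645, -0.2432, 0.014]
tcp_rot: [-2.209, -2.233, -0.002]
wrist_force: [0.8, 5.6, 6.7]
width: 0.081
```

drive_tool([
  [[0, 0, 0], 0],
  [[0, 0, 0], 0],
  [[0, 0, 0], 0],
])

```text
time: 25.9
tool_pos: [0.4646, -0.2443, 0.014]
tcp_rot: [2.209, 2.232, -0.001]
wrist_force: [0.3, -3.4, 1.3]
width: 0.08
```

```bash
python3 look.py b5 wrist
```

```text
t 25.9 [ 0.4646 -0.2443  0.014 ] F [ 0.3 -3.4  1.3] w 0.08
```

View pics/b5_wrist.png

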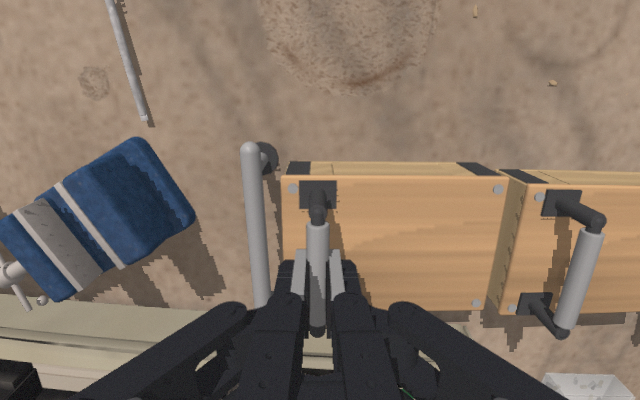

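B sits between the near bar and A with gaps on both sides. Releasing and moving clear for the final check.

drive_tool([
  [[0, 0, 0], 0],
  [[0, 0, 0], 0],
  [[0, 0, 0], 0],
  [[0, 0, 0], 0],
  [[0, 0, -10], 0],
  [[0, 0, -24], 0],
  [[0, 0, -30], 0],
  [[0, 0, -35], 0],
], jaw=0.35)

```text
time: 26.62
tool_pos: [0.4624, -0.2422, 0.1127]
tcp_rot: [-2.207, -2.23, 0.001]
wrist_force: [1.0, -1.3, -0.7]
width: 0.351
```

drive_tool([
  [[0, 0, -35], 0],
  [[-30, -8, -20], 0],
  [[-35, -12, 0], 0],
  [[-35, -12, 0], 0],
  [[-35, -12, 0], 0],
  [[-35, -12, 0], 0],
  [[-35, -12, 0], 0],
  [[0, 0, 0], 0],
])

```text
time: 27.28
tool_pos: [0.3961, -0.4549, 0.1689]
tcp_rot: [2.212, 2.227, -0.005]
wrist_force: [-0.4, 0.5, -0.1]
width: 0.35
```

```bash
python3 look.py f1 top scene
```

```text
t 27.2833 [ 0.3961 -0.4549  0.1689] F [-0.4  0.5 -0.1] w 0.35
```

View pics/f1_top.png

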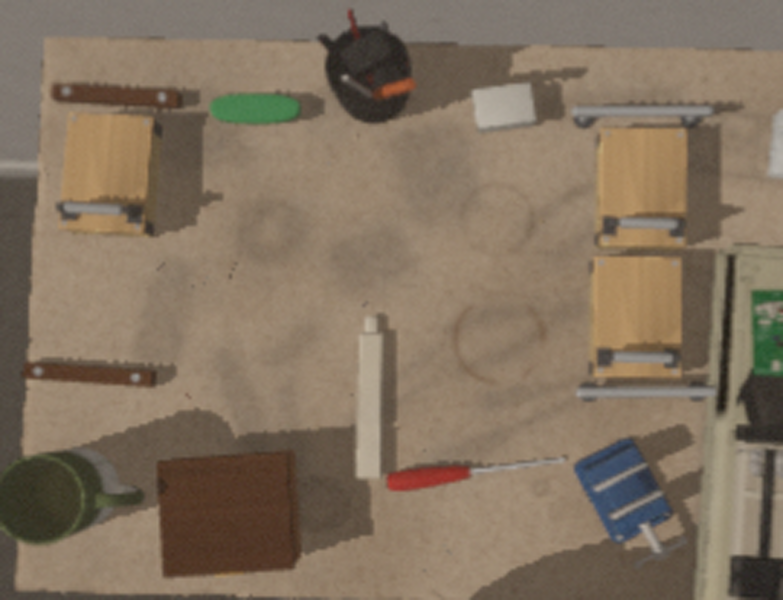

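View pics/f1_scene.png

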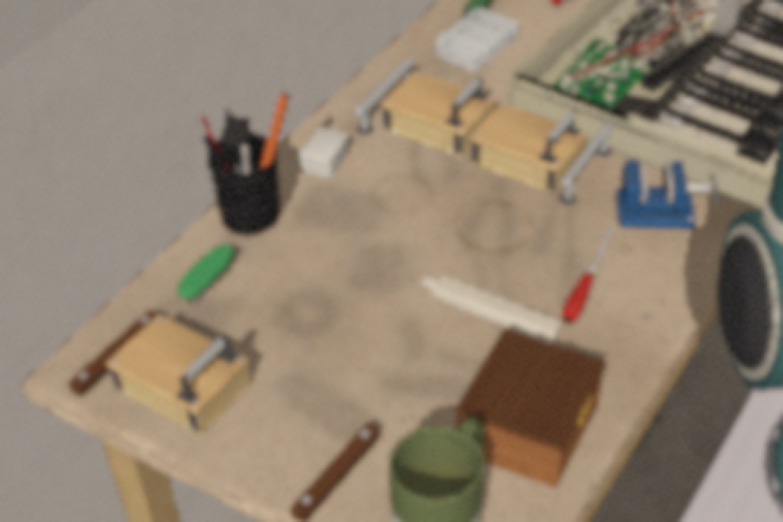

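```bash
python3 - <<'E'
from h import *
ci=bot.camera_info("top")
f=lambda pts,z:onz(ci,[(170+x/2.9,95+y/2.79) for x,y in pts],z)[:,:2]*1000
for k,l,b,by in (('A',[(601,127),(687,127),(688,247),(601,246)],(564.7,-249),1.1),('B',[(594,256),(682,255),(683,376),(593,374)],(564.7,-249),1.1),('C',[(66,114),(157,114),(153,236),(60,232)],(572.3,245.3),-2)):
    L=f(l,.038);c=L.mean(0);ax=L[0]+L[1]-L[2]-L[3];y=np.degrees(np.arctan2(ax[1],ax[0]))
    print(k,c.round(1),'yaw',y.round(1),'rel',(R.from_euler('z',-by,degrees=True).as_matrix()[:2,:2]@(c-b)).round(1))
bot.finish_job(); print(bot.read_state()['time'])
E
```

```text
A [ 624.6 -246.9] yaw 0.6 rel [59.9  1. ]
B [ 503.9 -242.1] yaw 0.4 rel [-60.6   8.1]
C [626.7 237. ] yaw 0.5 rel [54.7 -6.4]
the job is handed in; nothing more can be done
the job is handed in; nothing more can be done
```

All three crates are in their bays and the job was handed in at about 27 s of the 72 s allowed. I weighed each one by raising its handle end about 1 cm while it was still outside the bays:

| Crate (where it stood at the start) | Upward pull | Weight | Verdict | Bay and slot | Offset from bay centre, x / y | Yaw |
|---|---|---|---|---|---|---|
| Back, centre | 5.5 N | about 7.9 N | full | steel bars, far | +60 / +1 mm | 0.6° |
| Front right | 1.5 N | about 2.6 N | empty | wooden battens, far | +55 / -6 mm | 0.5° |
| Front left | 4.7 N | about 7.2 N | full | steel bars, near | -61 / +8 mm | 0.4° |

- **Final pictures:** the offsets are measured from the last top view and are inside the limits (78 mm and 40 mm). The crates look flat and square. The key, brush and card box show no visible shift, and the arm is clear of everything.
- **Missed first grip:** the real fingertips sit about 38 mm higher than the reported tool position, so the first grip closed above the bar. I measured the difference from two camera views and corrected the grip height; nothing was disturbed.
- **Weights that read high:** the 7.9 N and 2.6 N figures are slightly above the stated masses. The force reading scatters by about 0.5 N, but full and empty were clearly apart.

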